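# Make up a mailbox lock tray

## Robot

A 6-joint arm with a two-finger parallel gripper is mounted at the origin on the work surface. World frame = base frame: x ahead of the robot, y to its left, z up, the work surface at z = 0. Lengths are in m, angles in degrees, forces in N, time in s.
With the tool pointing down it reaches from about 0.25 to 0.725 m from the base axis. Payload 9.7 kg.
Tool frame: the origin (TCP) lies on the centre line of the jaws, within the pads' length; the fingertips stand tip_reach ahead of it and the grasp point (between the pads) lies 2 mm behind it (tip_reach is the distance from the TCP to the fingertips, in m); z points along the fingers, y is the direction in which the jaws open and shut (so a half turn about z gives the same grasp; the last joint's range is limited). The gripper opens to 85 mm and grips with 20 to 120 N. Pads are 22 mm wide; open, the fingers measure 114 mm over their backs; the gripper's body (76 mm by 85 mm) begins 54 mm behind the grasp point. The pads swing forward as they close: fully open they stand 13 mm farther back than shut.
Start: joints at [68.984, 4.979, 10.078, 95.1, 0, 90], TCP at [0.197, 0.513, 0.248] pointing down, gripper open.
Joint ranges: [-179.16, 179.16], [-48.56, 103.87], [-65.8, 70.77], [-126.05, 130.52], [-82.76, 87.17], [-180, 180]. Speed limits (degrees/s): [127.2, 127.2, 147.25, 180, 180, 180].

## Interface

Orientations are given as [roll, pitch, yaw] about the fixed x, y, z axes, in that order (R = Rz(yaw) Ry(pitch) Rx(roll)).
In Python, from workcell import get_obs, camera, calibration, job_done, tip_reach gives the robot as it stands.
- The arm moves only by the tool apply_moves, never from a script. Its argument "rows" is a list of rows, each a list of 7 numbers: the shift along the world's x, y, z in mm, then the turn, a rotation vector about the world's x, y, z in degrees, then the closure, from 0 (fully open) to 1 (shut). A call has 1 to 20 rows; each row shifts and turns the commanded pose from where the row before left it; what a row does not reach is not made up. A row lasts 1/8 s, in which the tool goes at most 62.5 mm and 10.7 degrees, less where a joint would pass 70% of its speed; a pose out of reach is approached as far as the arm can. A call with a gripper value outside its range is refused whole. The fingers move at their own pace and stop on an object; "grip_force" is the grip in N (left out, the last holds). Time passes only in rows, so rows that do not move let the fingers close. It gives the time, the measured TCP pose, the force and the opening at its end, in the units of the state.
- get_obs(): the state, without advancing time (a new reading comes with each control period).
- camera(name): name is "scene" or "top" or "wrist"; returns the picture (384x512x3 uint8, red, green, blue); there is no depth.
- calibration(name): a dict with "intrinsics" (3x3 intrinsics, pixels), "T" (4x4, takes a point from camera to world coordinates); the wrist camera has in their place "mount" (4x4, takes a point from camera to tool coordinates, whose origin is the TCP and whose axes are the flange's). Camera axes: x right, y down, z forward; pixel columns grow to the right and rows downward; lengths in m; the calibration is good to about 2 mm. A picture is of the moment at which its call begins: read the wrist's pose just before it. calibration takes no time and is no camera call.
- job_done(): hands the job in, once; it reports no verdict.
The state is a dict: "time": time; "q": joint angles; "qd": joint speeds; "joint_efforts": joint torques, N m; "ee_pos": TCP position; "tcp_rot": TCP orientation; "wrist_force": force on the tool from outside, world axes, zero at the start; "torque": the same for the moment, N m; "opening": finger opening in m.
Only numpy, scipy, OpenCV 4.12 (cv2) and the standard library are available. Lean on these libraries where they do the work, as an engineer would, in place of code of your own. Each camera call takes 0.05 s, during which the arm holds its last target.

## Task

Lay every mailbox lock lying on the bench into a pocket of the tray, base down and flat on the pocket's floor, with its tab through the slot so that all tabs point the same way. When all are in, strike the tray's sprung pin fully home with the mallet (only the mallet may drive it), and stand the mallet back upright on its mat. The key basket must end up hanging by its bail on the hook of the stand. Leave the oil bottle, the tape and the parcel where they are.

Things in the scene. Friction and masses are not known exactly. Their poses are not given: they have to be found in the camera images.
- tray: Aluminium tray fixed to the bench, 196 (x) x 180 (y) mm, floor 4 mm thick. Origin: on the bench under the middle of its six pockets, z up. Pocket centres: x = -44 and +44 mm, y = -56, 0, +56 mm; each 68 mm (x) by 44 mm (y) inside; end walls 6 mm, side walls 12 mm thick, tops 12 mm above the bench. The wall at each pocket's +x end has a slot for a lock's tab; the other end is solid.
- tray_slot_side (a point): Middle of the tray's edge to which all the slots (so all the tabs) point, 102 mm from the tray's origin along its +x. Slots are 20 mm wide, down to the floor, with room for a tab reaching 48 mm from the pocket centre.
- pin (a joint): Steel retaining pin in the tray's housing, sliding straight down: 0 = fully up, 0.014 m = fully home. It has a weak return spring (up to 1 N) and stiff friction (7 N), so it stays where it is driven; a blow or push of about 10 N moves it.
- pin_top (a point): Centre of the top of the pin's round head (20 mm across), about 50 mm above the bench when up, 36 mm when home. Its housing (34 x 34 mm, top 26 mm above the bench) stands beside the pockets at x = 44, y = 137 mm of the tray.
- lock1: Mailbox lock: aluminium base 60 (x) x 36 (y) x 10 mm; a flat steel tab 14 mm wide, 5 mm thick sticks out 12 mm at its +x end (42 mm from the origin). Brass barrel on top, flat-sided, 20 (x) x 26 mm (y), from 10 to 36 mm high. 105 to 180 g. Origin: centre of the base's underside, z up. Starts base down on the bench, facing any way. May be absent.
- lock2: Mailbox lock: aluminium base 60 (x) x 36 (y) x 10 mm; a flat steel tab 14 mm wide, 5 mm thick sticks out 12 mm at its +x end (42 mm from the origin). Brass barrel on top, flat-sided, 20 (x) x 26 mm (y), from 10 to 36 mm high. 105 to 180 g. Origin: centre of the base's underside, z up. Starts base down on the bench, facing any way. May be absent.
- lock3: Mailbox lock: aluminium base 60 (x) x 36 (y) x 10 mm; a flat steel tab 14 mm wide, 5 mm thick sticks out 12 mm at its +x end (42 mm from the origin). Brass barrel on top, flat-sided, 20 (x) x 26 mm (y), from 10 to 36 mm high. 105 to 180 g. Origin: centre of the base's underside, z up. Starts base down on the bench, facing any way. May be absent.
- lock4: Mailbox lock: aluminium base 60 (x) x 36 (y) x 10 mm; a flat steel tab 14 mm wide, 5 mm thick sticks out 12 mm at its +x end (42 mm from the origin). Brass barrel on top, flat-sided, 20 (x) x 26 mm (y), from 10 to 36 mm high. 105 to 180 g. Origin: centre of the base's underside, z up. Starts base down on the bench, facing any way. May be absent.
- lock5: Mailbox lock: aluminium base 60 (x) x 36 (y) x 10 mm; a flat steel tab 14 mm wide, 5 mm thick sticks out 12 mm at its +x end (42 mm from the origin). Brass barrel on top, flat-sided, 20 (x) x 26 mm (y), from 10 to 36 mm high. 105 to 180 g. Origin: centre of the base's underside, z up. Starts base down on the bench, facing any way. May be absent.
- lock6: Mailbox lock: aluminium base 60 (x) x 36 (y) x 10 mm; a flat steel tab 14 mm wide, 5 mm thick sticks out 12 mm at its +x end (42 mm from the origin). Brass barrel on top, flat-sided, 20 (x) x 26 mm (y), from 10 to 36 mm high. 105 to 180 g. Origin: centre of the base's underside, z up. Starts base down on the bench, facing any way. May be absent.
- mat: Black rubber mat fixed to the bench, 120 (x) x 80 (y) x 3 mm, the mallet's head stands on it, the handle overhangs. Origin: centre of its underside.
- mallet: Wooden mallet standing on a striking face: head 50 (x) x 44 (y) x 64 mm tall, straight handle 22 mm wide (y) and 26 mm high, level, its axis 32 mm above the underside, running to -x from the head face at x = -25 to x = -150 mm. 280 g, stays standing by itself. Origin: centre of the head's underside (the striking face), z up.
- mallet_grip (a point): Point on the axis of the mallet's handle, 52 mm from the head's centre (27 mm clear of the head), 32 mm above the underside.
- basket: Open steel key basket 60 (x) x 80 (y) x 45 mm with a few brass keys (fixed inside) and a rigid upright bail: two wires at y = -38 and +38 mm up to a level bar along y, 7 mm thick, its axis 125 mm above the underside. On the bar's middle is a black grip block 16 (x) x 30 (y) mm, from 127 to 154 mm high. 160 g. Origin: centre of the underside.
- basket_bar (a point): Middle of the axis of the bail's bar, 125 mm above the basket's underside; this rests on the hook.
- basket_grip (a point): Centre of the grip block on the bail, 140 mm above the basket's underside.
- stand: Fixed hook stand: base plate 120 x 90 x 12 mm, one post at x = +30 mm, and a round arm 8 mm thick that runs level from the post towards -x, axis 175 mm up, to x = -60 mm where it turns up 18 mm (tip about 197 mm above the bench). Open below the arm, nothing above it. Origin: on the bench; x from the hook's tip towards the post.
- hook_seat (a point): Point on top of the level arm, at x = -25 mm of the stand, 179 mm above the bench: 51 mm from the post's face, 31 mm behind the upturned tip's. Axes as the stand's. When hung, the bar's axis is about 3 mm above this height.
- oil: Bystander: small white bottle 36 mm across, 100 mm tall. Leave alone. Origin: underside.
- tape: Bystander: roll of tape 90 mm across, 25 mm high. Leave alone.
- parcel: Bystander: cardboard parcel 160 x 110 x 60 mm. Leave alone.
Things that resemble listed ones, but are neither listed nor needed, are in the scene too. There is more than one size of the mallet; the job needs the largest.

How it is judged (in metres and radians):
On the way, in this order (a step that is already met when the one before it is completed fails the run):
1. every lock lies flat in a pocket with its tab in the slot, the pin still up (z of lock1 in the frame of tray between 0.0015 and 0.0075 m and x of lock1 in the frame of tray between -0.06 and 0.06 m and y of lock1 in the frame of tray between -0.075 and 0.075 m and angle between each of lock1, lock2, lock3, lock4, lock5, lock6's own z axis and vertical below 0.1 rad and angle between the x axis of each of lock1, lock2, lock3, lock4, lock5, lock6 and the x axis of tray, either way round below 0.2 rad and x of tray_slot_side in the frame of lock1 above 0.02 m and z of lock2 in the frame of tray between 0.0015 and 0.0075 m and x of lock2 in the frame of tray between -0.06 and 0.06 m and y of lock2 in the frame of tray between -0.075 and 0.075 m and x of tray_slot_side in the frame of lock2 above 0.02 m and z of lock3 in the frame of tray between 0.0015 and 0.0075 m and x of lock3 in the frame of tray between -0.06 and 0.06 m and y of lock3 in the frame of tray between -0.075 and 0.075 m and x of tray_slot_side in the frame of lock3 above 0.02 m and z of lock4 in the frame of tray between 0.0015 and 0.0075 m and x of lock4 in the frame of tray between -0.06 and 0.06 m and y of lock4 in the frame of tray between -0.075 and 0.075 m and x of tray_slot_side in the frame of lock4 above 0.02 m and z of lock5 in the frame of tray between 0.0015 and 0.0075 m and x of lock5 in the frame of tray between -0.06 and 0.06 m and y of lock5 in the frame of tray between -0.075 and 0.075 m and x of tray_slot_side in the frame of lock5 above 0.02 m and z of lock6 in the frame of tray between 0.0015 and 0.0075 m and x of lock6 in the frame of tray between -0.06 and 0.06 m and y of lock6 in the frame of tray between -0.075 and 0.075 m and x of tray_slot_side in the frame of lock6 above 0.02 m and value of joint pin below 0.008 m), for 0.2 s.
2. the pin is driven home by the mallet (value of joint pin above 0.0115 m and horizontal distance between mallet and pin_top below 0.035 m), for 0.02 s.
At the end, for the whole second after the job is handed in: Each present lock flat on a pocket floor (3.5 mm, 0.1 rad), tab to the slot side (0.2 rad); pin at least 11 of 14 mm down; mallet standing still, head centre over the mat; basket upright (0.3 rad), bar resting on the hook arm between tip and post; all at rest (z of lock1 in the frame of tray between 0.0015 and 0.0075 m and x of lock1 in the frame of tray between -0.06 and 0.06 m and y of lock1 in the frame of tray between -0.075 and 0.075 m and angle between each of lock1, lock2, lock3, lock4, lock5, lock6, mallet's own z axis and vertical below 0.1 rad and angle between the x axis of each of lock1, lock2, lock3, lock4, lock5, lock6 and the x axis of tray, either way round below 0.2 rad and x of tray_slot_side in the frame of lock1 above 0.02 m and z of lock2 in the frame of tray between 0.0015 and 0.0075 m and x of lock2 in the frame of tray between -0.06 and 0.06 m and y of lock2 in the frame of tray between -0.075 and 0.075 m and x of tray_slot_side in the frame of lock2 above 0.02 m and z of lock3 in the frame of tray between 0.0015 and 0.0075 m and x of lock3 in the frame of tray between -0.06 and 0.06 m and y of lock3 in the frame of tray between -0.075 and 0.075 m and x of tray_slot_side in the frame of lock3 above 0.02 m and z of lock4 in the frame of tray between 0.0015 and 0.0075 m and x of lock4 in the frame of tray between -0.06 and 0.06 m and y of lock4 in the frame of tray between -0.075 and 0.075 m and x of tray_slot_side in the frame of lock4 above 0.02 m and z of lock5 in the frame of tray between 0.0015 and 0.0075 m and x of lock5 in the frame of tray between -0.06 and 0.06 m and y of lock5 in the frame of tray between -0.075 and 0.075 m and x of tray_slot_side in the frame of lock5 above 0.02 m and z of lock6 in the frame of tray between 0.0015 and 0.0075 m and x of lock6 in the frame of tray between -0.06 and 0.06 m and y of lock6 in the frame of tray between -0.075 and 0.075 m and x of tray_slot_side in the frame of lock6 above 0.02 m and linear speed of each of lock1, lock2, lock3, lock4, lock5, lock6, mallet below 0.03 m/s and value of joint pin above 0.011 m and x of mallet in the frame of mat between -0.06 and 0.06 m and y of mallet in the frame of mat between -0.04 and 0.04 m and z of mallet in the frame of mat between 0 and 0.008 m and x of basket_bar in the frame of hook_seat between -0.034 and 0.055 m and y of basket_bar in the frame of hook_seat between -0.03 and 0.03 m and z of basket_bar in the frame of hook_seat between -0.003 and 0.012 m and angle between basket's own z axis and vertical below 0.3 rad and contact force between basket and stand above 0.5 N and linear speed of basket below 0.08 m/s); the robot touches nothing.
It fails at once if the pin is driven by something other than the mallet (value of joint pin above 0.005 m and velocity of joint pin above 0.02 m/s and horizontal distance between mallet and pin_top above 0.045 m).
It fails at once if a bystander is moved (distance of any of oil, tape, parcel from where it was at the start of the episode above 0.03 m).
Of lock1, lock2, lock3, lock4, lock5, lock6 only 4 to 6 are there at a start; the rules pass over those that are not, and their reading is None.
At some moment in a run one of lock1, lock2, lock3, lock4, lock5, lock6 may be knocked a few centimetres aside while the robot is not near it.
It also fails if it takes over 210 s, if anything falls off the work surface, if the arm or the gripper's body presses on something with over 40 N, if the wrist force passes 120 N, or if a joint passes its speed limit or range.

## Working session

There is one attempt and no reset: what is moved stays moved. The work goes in short steps, Python scripts to look and compute and a tool call to move; the robot and the scene stay as the last step left them, time stands still between calls to the robot, and variables do not carry over. Pictures are saved under pics/ and viewed, and the job is handed in when it is done.

Besides the shell and the picture viewer there is one more tool, called after "Emit:" by a JSON object that holds its "method" and its "body", one argument or row to a line. apply_moves: Moves the arm, as the interface text tells. Its arguments: {"type":"object","properties":{"rows":{"type":"array","items":{"type":"array","items":{"type":"number"}}},"grip_force":{"type":"number"}},"required":["rows"]}

```bash
ls; mkdir -p pics; python3 - <<'E'
from workcell import get_obs,camera,calibration,tip_reach
import cv2,numpy as np
print(get_obs()); print(tip_reach)
for n in("scene","top","wrist"):
    print(n,calibration(n))
    cv2.imwrite(f"pics/{n}0.png",camera(n)[:,:,::-1])
E
```

```text
pics
{'time': 0.0, 'q': array([ 6.89831003e+01,  5.01186175e+00,  1.00352153e+01,  9.51006689e+01,
       -1.13362275e-03,  8.99996055e+01]), 'qd': array([ 0.01545948,  0.03596287,  0.01962114, -0.03460215, -0.04343332,
       -0.09415961]), 'joint_efforts': array([-1.99059614e-03, -5.20383453e+01,  4.64807332e+01,  1.61991525e-02,
       -8.95467406e-05,  1.96096016e-05]), 'ee_pos': array([0.19718372, 0.51321386, 0.24758257]), 'tcp_rot': array([-1.79922685e+02,  1.13308937e-03,  1.58983496e+02]), 'wrist_force': array([-0.89679875,  0.75081896,  0.80823349]), 'torque': array([ 0.01304384, -0.06395867,  0.07058383]), 'opening': 0.08551800952560658}
0.017
scene {'intrinsics': array([[438.69159531,   0.        , 262.21539723],
       [  0.        , 438.69159531, 193.84840675],
       [  0.        ,   0.        ,   1.        ]]), 'T': array([[-0.00529952,  0.53709989, -0.843502  ,  1.5427458 ],
       [ 0.99981094, -0.01293499, -0.01451792,  0.06072725],
       [-0.01870826, -0.84341946, -0.5369298 ,  0.77032535],
       [ 0.        ,  0.        ,  0.        ,  1.        ]])}
top {'intri
[... 336 characters left out ...]
,
       [-2.64370643e-02, -9.97448244e-02, -9.94661778e-01,
         1.30025488e+00],
       [ 0.00000000e+00,  0.00000000e+00,  0.00000000e+00,
         1.00000000e+00]])}
wrist {'intrinsics': array([[265.50827304,   0.        , 257.08442951],
       [  0.        , 265.50827304, 193.64402122],
       [  0.        ,   0.        ,   1.        ]]), 'mount': array([[ 4.73286795e-04, -9.52469695e-01, -3.04632986e-01,
         7.82981487e-02],
       [ 9.99999828e-01,  3.45007910e-04,  4.74922746e-04,
         1.22217131e-04],
       [-3.47248733e-04, -3.04633159e-01,  9.52469694e-01,
        -1.24772598e-01],
       [ 0.00000000e+00,  0.00000000e+00,  0.00000000e+00,
         1.00000000e+00]])}
```

View pics/top0.png

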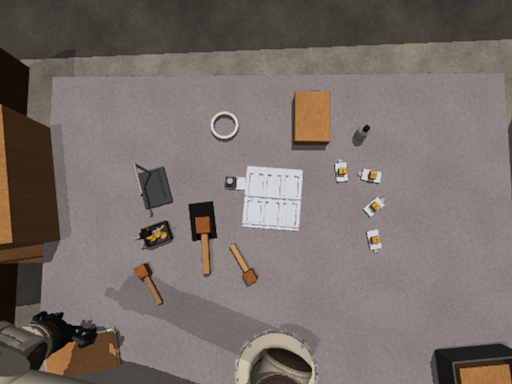

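View pics/scene0.png

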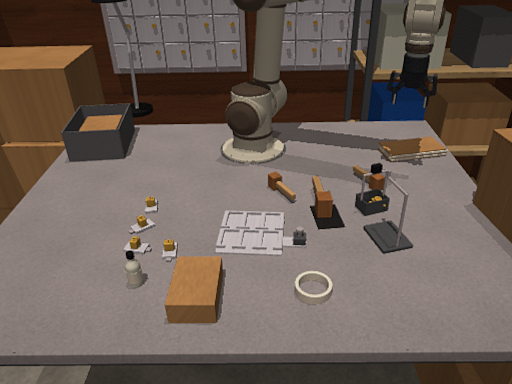

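View pics/wrist0.png

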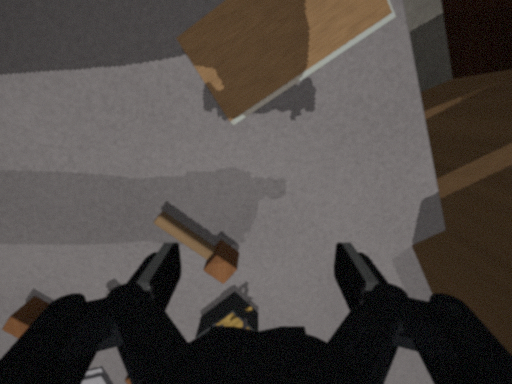

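The top view shows four locks at about (341,172), (371,175), (374,207) and (375,240), with the tray at (272,199) and the pin at (231,183). The large mallet is on its mat at (203,225), the basket at (156,235) and the stand at (155,185). I'll enlarge these areas to measure them.

```bash
cat > h.py <<'E'
import numpy as np,cv2
from scipy.spatial.transform import Rotation as R
from workcell import get_obs,camera,calibration,tip_reach
def camT(n,obs=None):
    c=calibration(n);K=c['intrinsics']
    if n!='wrist': return K,c['T']
    o=obs or get_obs()
    T=np.eye(4);T[:3,:3]=R.from_euler('xyz',o['tcp_rot'],degrees=True).as_matrix();T[:3,3]=o['ee_pos']
    return K,T@c['mount']
def ray(K,T,px):
    px=np.atleast_2d(np.array(px,float)); d=np.c_[(px[:,0]-K[0,2])/K[0,0],(px[:,1]-K[1,2])/K[1,1],np.ones(len(px))]
    return T[:3,3],d@T[:3,:3].T
def onz(K,T,px,z):
    o,d=ray(K,T,px); return o+d*((z-o[2])/d[:,2])[:,None]
def proj(K,T,P):
    P=np.atleast_2d(P); p=(P-T[:3,3])@T[:3,:3]; return np.c_[K[0,0]*p[:,0]/p[:,2]+K[0,2],K[1,1]*p[:,1]/p[:,2]+K[1,2]]
def two(rays):
    A=np.zeros((3,3));b=np.zeros(3)
    for o,d in rays:
        d=d/np.linalg.norm(d);M=np.eye(3)-np.outer(d,d);A+=M;b+=M@o
    return np.linalg.solve(A,b)
def crop(im,x0,y0,x1,y1,s,name):
    cv2.imwrite(name,cv2.resize(im[y0:y1,x0:x1,::-1],None,fx=s,fy=s,interpolation=cv2.INTER_CUBIC))
E
python3 - <<'E'
import cv2
a=cv2.imread('pics/top0.png')
from h import *
crop(a[:,:,::-1],215,140,395,260,4,'pics/t1.png')
crop(a[:,:,::-1],120,150,270,310,4,'pics/t2.png') if 0 else cv2.imwrite('pics/t2.png',cv2.resize(a[150:300,125:275],None,fx=4,fy=4,interpolation=2))
s=cv2.imread('pics/scene0.png')
cv2.imwrite('pics/s2.png',cv2.resize(s[150:260,340:440],None,fx=5,fy=5,interpolation=2))
E
```

```text
(no output)
```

View pics/t1.png

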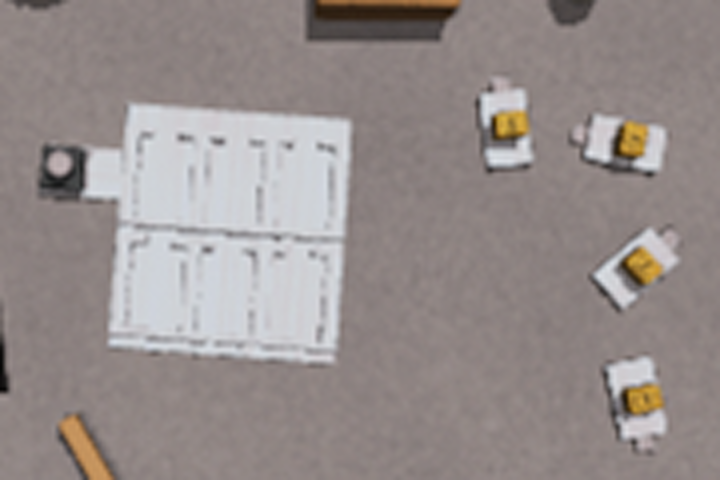

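View pics/t2.png

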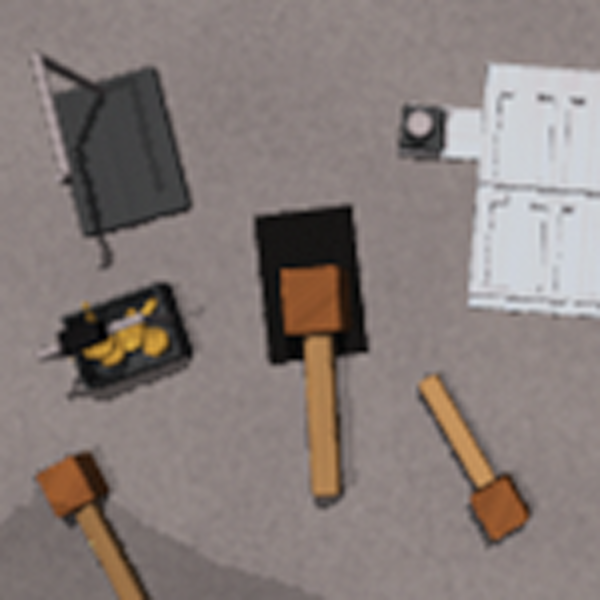

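View pics/s2.png

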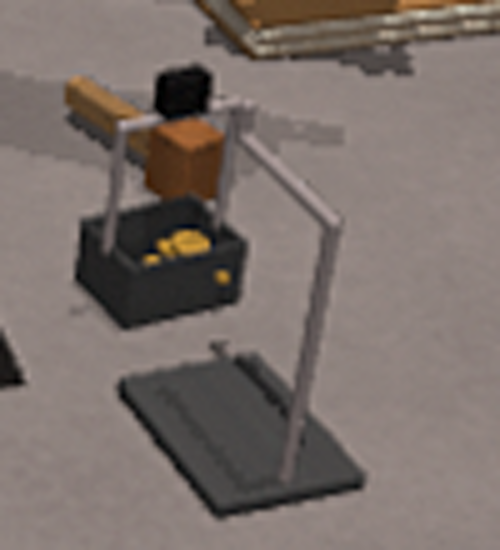

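Only four locks are visible. I'll measure the tray, pin, locks, mallet, mat, basket and stand from the top and scene views.

```bash
python3 - <<'E'
from h import *
a=cv2.imread('pics/top0.png'); K,T=camT('top')
hsv=cv2.cvtColor(a,cv2.COLOR_BGR2HSV)
white=((hsv[:,:,2]>185)&(hsv[:,:,1]<60)).astype(np.uint8)
n,lab,st,ce=cv2.connectedComponentsWithStats(white)
gold=cv2.inRange(hsv,(15,140,120),(32,255,255))
for i in range(1,n):
    if st[i,4]<30: continue
    c,_=cv2.findContours((lab==i).astype(np.uint8),0,1)
    r=cv2.minAreaRect(max(c,key=len)); 
    w=onz(K,T,[r[0]],0.01)[0]; print('white',st[i],np.round(r[0],1),np.round(r[1],1),round(r[2],1),w.round(4))
n,lab,st,ce=cv2.connectedComponentsWithStats(gold)
for i in range(1,n):
    if st[i,4]>8: print('gold',st[i],ce[i].round(1),onz(K,T,[ce[i]],0.036)[0].round(4))
f=lambda x,y,x0,y0,s:((x+.5)/s-.5+x0,(y+.5)/s-.5+y0)
for nm,p,z in [('TL',(128,103),.012),('TR',(351,120),.012),('BL',(108,347),.012),('BR',(335,362),.012),('pin',(62,164),.05)]:
    print(nm,onz(K,T,[f(*p,215,140,4)],z)[0].round(4))
for nm,p,z in [('matTL',(255,216),.003),('matTR',(353,206),.003),('matBL',(272,362),.003),('matBR',(369,350),.003),('mheadTL',(281,268),.067),('TR',(341,265),.067),('BR',(342,332),.067),('BL',(285,335),.067),('hend',(325,496),.048),('tip',(104,262),.197),('tip175',(99,235),.179),('post',(37,55),.179),('std TL',(53,95),.012),('TR',(157,68),.012),('BR',(190,210),.012),('BL',(84,236),.012),('blk',(82,332),.154),('bk a',(165,283),.045),('b',(190,352),.045),('c',(95,388),.045)]:
    print(nm,onz(K,T,[f(*p,125,150,4)],z)[0].round(4))
E
```

```text
white [211 112  27  26 151] [224.  124.5] [25. 26.] 90.0 [0.7774 0.1636 0.01  ]
white [336 162  10   9  51] [340.1 165.5] [ 6.  10.8] 71.6 [ 0.6413 -0.2106  0.01  ]
white [ 236  166   66   64 3151] [267.9 197.6] [65.  60.8] 4.1 [0.5382 0.0208 0.01  ]
white [362 169   8  11  52] [364.9 174. ] [ 5.4 10.1] 18.4 [ 0.6137 -0.2885  0.01  ]
white [374 172   7  10  45] [377.5 176.6] [ 5.1 10.2] 14.0 [ 0.605  -0.3282  0.01  ]
white [337 174  11   7  39] [341.9 178. ] [ 5.1 10.4] 71.6 [ 0.6006 -0.2152  0.01  ]
white [364 197  20  19  98] [373.7 206.2] [10.7 18.1] 48.4 [ 0.5105 -0.3136  0.01  ]
white [367 230  12   8  57] [372.5 233.1] [ 5.8 10.2] 76.0 [ 0.4259 -0.3078  0.01  ]
white [371 243  10   6  42] [375.6 245.9] [4.4 9.9] 76.0 [ 0.3862 -0.3162  0.01  ]
white [236 359  13  25 227] [242.  371.2] [11.1 24.4] 4.8 [0.0039 0.1011 0.01  ]
white [309 362   6  22  47] [312.5 372.7] [ 4.9 21.2] 5.7 [ 0.0017 -0.1144  0.01  ]
gold [ 295   92   35   49 1566] [312.  116.1] [ 0.7962 -0.1198  0.036 ]
gold [  0 112  12 131 821] [  3.6 193.1] [0.5507 0.863  0.036 ]
gold [339 168   8   6  43] [342.5 170.7]
[... 597 characters left out ...]
0.6231  0.036 ]
TL [0.642  0.0892 0.012 ]
TR [ 0.6278 -0.0896  0.012 ]
BL [0.4464 0.1043 0.012 ]
BR [ 0.4349 -0.0751  0.012 ]
pin [0.5878 0.1386 0.05  ]
matTL [0.5194 0.277  0.003 ]
matTR [0.5274 0.1979 0.003 ]
matBL [0.4026 0.2612 0.003 ]
matBR [0.4123 0.1837 0.003 ]
mheadTL [0.475 0.244 0.067]
TR [0.4773 0.1981 0.067 ]
BR [0.4265 0.1967 0.067 ]
BL [0.4242 0.2401 0.067 ]
hend [0.3019 0.2107 0.048 ]
tip [0.474  0.3431 0.197 ]
tip175 [0.4935 0.3522 0.179 ]
post [0.6207 0.3999 0.179 ]
std TL [0.6168 0.4412 0.012 ]
TR [0.6387 0.357  0.012 ]
BR [0.5235 0.3276 0.012 ]
BL [0.5027 0.4126 0.012 ]
blk [0.4262 0.3697 0.154 ]
bk a [0.4642 0.3382 0.045 ]
b [0.4109 0.3175 0.045 ]
c [0.3831 0.3908 0.045 ]
```

```bash
python3 - <<'E'
from h import *
K,T=camT('top');Ks,Ts=camT('scene')
c=np.array([.5704,.3846]);y=np.radians(14.2);u=np.array([np.cos(y),np.sin(y)])
for s,z in [(30,.012),(30,.175),(-25,.175),(-60,.175),(-60,.197)]:
    P=np.r_[c+s/1000*u,z]; p=proj(K,T,P)[0]; q=proj(Ks,Ts,P)[0]
    print(s,z,P.round(3),((p+.5-[125,150])*4-.5).round(), ((q+.5-[340,150])*5-.5).round())
E
```

```text
30 0.012 [0.599 0.392 0.012] [113. 116.] [255. 457.]
30 0.175 [0.599 0.392 0.175] [49. 86.] [299. 204.]
-25 0.175 [0.546 0.378 0.175] [ 66. 161.] [247. 151.]
-60 0.175 [0.512 0.37  0.175] [ 76. 209.] [216. 119.]
-60 0.197 [0.512 0.37  0.197] [ 67. 206.] [222.  83.]
```

```bash
python3 - <<'E'
from h import *
K,T=camT('top');Ks,Ts=camT('scene')
f=lambda x,y,x0,y0,s:((x+.5)/s-.5+x0,(y+.5)/s-.5+y0)
def tri(a,b):
    r1=ray(K,T,f(*a,125,150,4)); r2=ray(Ks,Ts,f(*b,340,150,5)); P=two([(r1[0],r1[1][0]),(r2[0],r2[1][0])]); return P.round(4)
print('corner',tri((38,56),(335,225)))
print('postbase',tri((102,95),(285,478)))
print('tip',tri((68,180),(240,105)))
print('block top',tri((82,325),(185,72)))
a=cv2.imread('pics/top0.png');cv2.imwrite('pics/t3.png',cv2.resize(a[155:255,125:185],None,fx=6,fy=6,interpolation=2))
E
```

```text
corner [0.621  0.4023 0.1754]
postbase [0.6171 0.4029 0.0111]
tip [0.5311 0.3732 0.1935]
block top [0.4314 0.3703 0.1591]
```

View pics/t3.png

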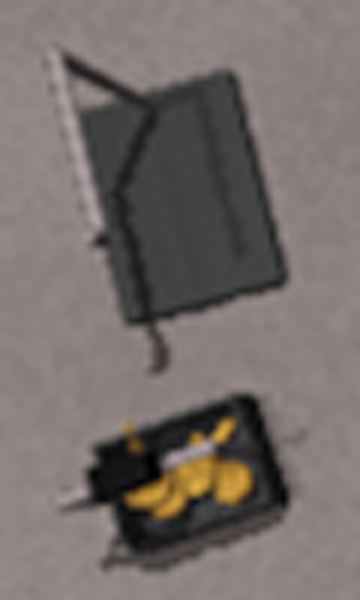

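Both views agree on the arm of the hook: post top at about (0.620, 0.402), tip at about (0.531, 0.373), 93 mm long against 90 expected. Next I'll move the wrist camera so it sees the locks and the tray together.

Emit:
{"method": "apply_moves", "body": {
  "rows": [
    [14,-40,3,0,0,-10,0],
    [14,-40,3,0,0,-10,0],
    [14,-40,3,0,0,-10,0],
    [14,-40,3,0,0,-10,0],
    [14,-40,3,0,0,-10,0],
    [14,-40,3,0,0,-10,0],
    [14,-40,3,0,0,-10,0],
    [14,-40,3,0,0,-10,0],
    [14,-40,3,0,0,-10,0],
    [14,-40,3,0,0,-10,0],
    [14,-40,3,0,0,-10,0],
    [14,-40,3,0,0,-10,0],
    [14,-40,3,0,0,-10,0],
    [14,-40,3,0,0,-10,0],
    [14,-40,3,0,0,-10,0],
    [14,-40,3,0,0,-9,0],
    [0,0,0,0,0,0,0],
    [0,0,0,0,0,0,0]
  ]
}}

```text
time: 2.4
ee_pos: [0.421, -0.1264, 0.296]
tcp_rot: [-180.0, 0.0, 0.0]
wrist_force: [-0.2, -0.6, 0.2]
opening: 0.0854
```

```bash
python3 - <<'E'
from h import *
import pickle
o=get_obs();im=camera('wrist');pickle.dump(o,open('o1.pkl','wb'))
cv2.imwrite('pics/w1.png',im[:,:,::-1]);print(o['ee_pos'],o['tcp_rot'],o['time'],o['q'])
cv2.imwrite('pics/w1b.png',cv2.resize(im[:,:,::-1],(800,600),interpolation=2))
t=camera('top');cv2.imwrite('pics/top1.png',t[:,:,::-1])
E
```

```text
[ 0.42101695 -0.1264204   0.29603869] [-1.79975816e+02  4.10051766e-02  2.61022954e-02] 2.4 [-1.67205560e+01 -8.60395786e+00  2.22935519e+00  1.00879547e+02
  1.13430155e-02  1.63253346e+02]
```

View pics/w1b.png

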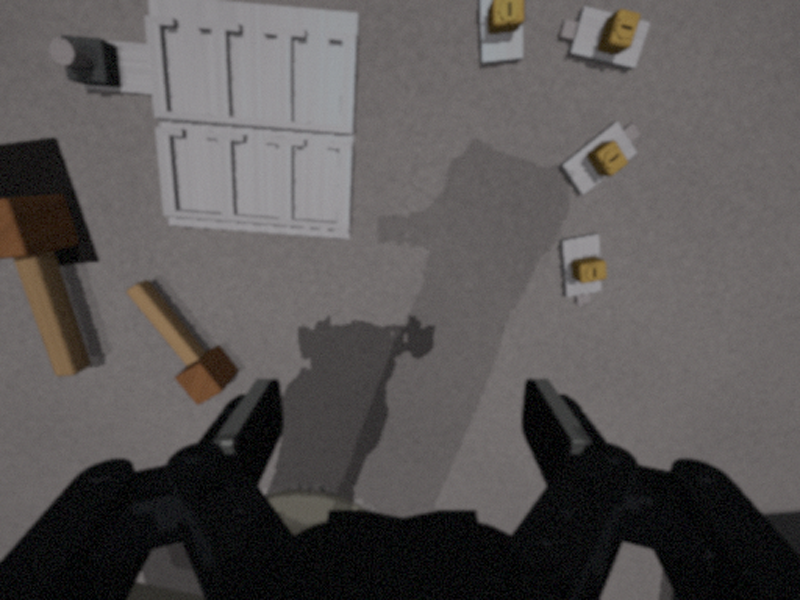

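View pics/top1.png

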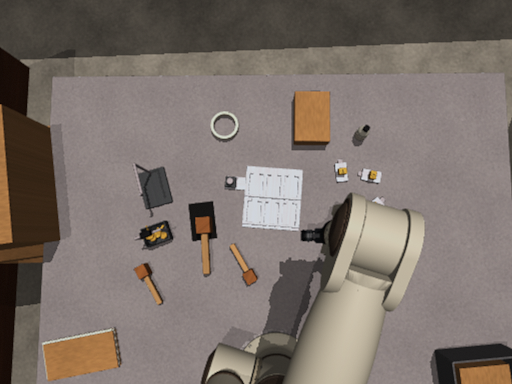

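The wrist view agrees with the top view: four locks, the tray at upper left, and the pin at upper left. I'll zoom in for corner readings.

```bash
python3 - <<'E'
import cv2
a=cv2.imread('pics/w1.png')
cv2.imwrite('pics/w1l.png',cv2.resize(a[70:200,345:425],None,fx=5,fy=5,interpolation=2)[:600])
cv2.imwrite('pics/w1u.png',cv2.resize(a[0:60,295:425],None,fx=6,fy=6,interpolation=2))
cv2.imwrite('pics/w1t.png',cv2.resize(a[0:155,25:235],None,fx=3.8,fy=3.8,interpolation=2))
E
```

```text
(no output)
```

View pics/w1l.png

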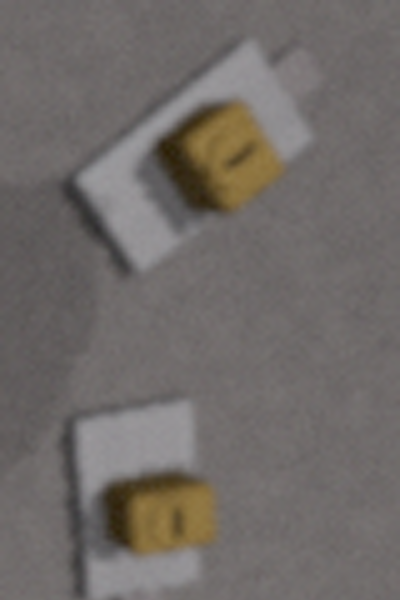

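View pics/w1u.png

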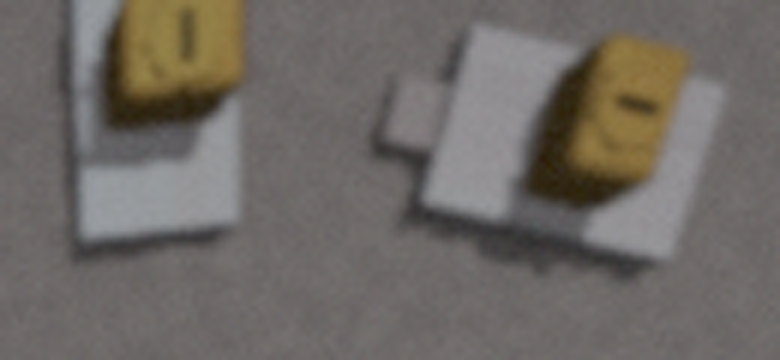

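View pics/w1t.png

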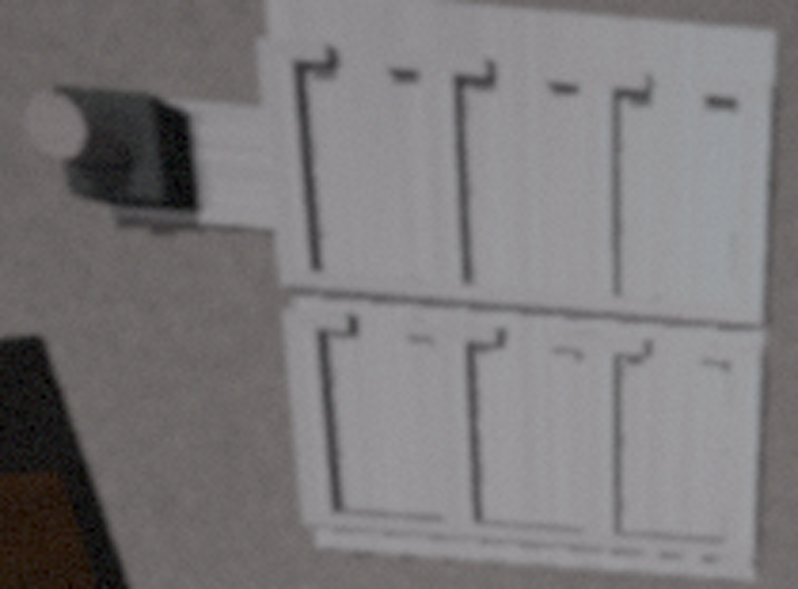

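```bash
cat >> h.py <<'E'
def rectpose(pts):
    # 4 corners on plane, long axis -> centre, yaw of long side, dims
    P=np.array(pts)[:,:2]; c=P.mean(0)
    e=[P[(i+1)%4]-P[i] for i in range(4)]
    a=(e[0]-e[2])/2;b=(e[1]-e[3])/2
    if np.linalg.norm(a)<np.linalg.norm(b): a,b=b,a
    return c,np.degrees(np.arctan2(a[1],a[0])),np.linalg.norm(a),np.linalg.norm(b)
E
python3 - <<'E'
from h import *
import pickle
o=pickle.load(open('o1.pkl','rb'));K,T=camT('wrist',o)
f=lambda p,x0,y0,s:np.array([((x+.5)/s-.5+x0,(y+.5)/s-.5+y0) for x,y in p])
def L(n,p,x0,y0,s,z=.01):
    c,y,l,w=rectpose(onz(K,T,f(p,x0,y0,s),z)); print(n,c.round(4),'yaw',round(y,1),'or',round(y-180*np.sign(y),1),'dims',l.round(4),w.round(4))
L('L3',[(252,38),(312,137),(138,275),(70,180)],345,70,5)
L('L4',[(72,418),(190,400),(203,582),(86,600)],345,70,5)
L('L2',[(472,22),(725,85),(668,262),(422,207)],295,0,6)
g=onz(K,T,f([(80,245),(240,222)],295,0,6),.01);d=g[0]-g[1];print('L1 edge',g.round(4),np.linalg.norm(d),np.degrees(np.arctan2(d[1],d[0])))
s=3.8
L('tray all',[(268,-20),(777,32),(755,578),(315,548)],25,0,s,.012)
for nm,p in [('nearL',(315,548)),('nearR',(755,578)),('farR',(777,32)),('p11 nearleft',(338,517)),('p21',(318,270)),('p21far',(298,66)),('p11far',(322,332))]:
    print(nm,onz(K,T,f([p],25,0,s),.012)[0].round(4))
print('pin',onz(K,T,f([(55,124)],25,0,s),.05)[0].round(4))
c=np.array([.5378,.0072]);y=np.radians(-4.35);Rm=np.array([[np.cos(y),-np.sin(y)],[np.sin(y),np.cos(y)]])
for q,z in [((-98,-90),.012),((-98,90),.012),((98,-90),.012),((44,137),.05)]:
    print(q,((proj(K,T,np.r_[c+Rm@np.array(q)/1000,z])[0]+.5-[25,0])*s-.5).round())
E
```

```text
L3 [ 0.5089 -0.3099] yaw 129.9 or -50.1 dims 0.0604 0.035
L4 [ 0.4065 -0.3077] yaw -168.4 or 11.6 dims 0.0599 0.0368
L2 [ 0.6076 -0.3048] yaw -101.2 or 78.8 dims 0.0589 0.036
L1 edge [[ 0.5878 -0.1955  0.01  ]
 [ 0.5924 -0.2316  0.01  ]] 0.03641983806415237 97.35562989466219
tray all [0.537  0.0062] yaw 175.2 or -4.8 dims 0.192 0.1757
nearL [0.4473 0.1023 0.012 ]
nearR [ 0.4354 -0.074   0.012 ]
farR [ 0.6251 -0.0888  0.012 ]
p11 nearleft [0.4595 0.091  0.012 ]
p21 [0.5494 0.0837 0.012 ]
p21far [0.6148 0.0795 0.012 ]
p11far [0.528  0.0858 0.012 ]
pin [0.5877 0.1418 0.05  ]
(-98, -90) [758. 583.]
(-98, 90) [310. 549.]
(98, -90) [780.  20.]
(44, 137) [ 56. 109.]
```

```bash
python3 - <<'E'
from h import *
import pickle
o=pickle.load(open('o1.pkl','rb'));K,T=camT('wrist',o)
f=lambda p,x0,y0,s:np.array([((x+.5)/s-.5+x0,(y+.5)/s-.5+y0) for x,y in p])
s=3.8
for nm,p,z in [('nearL',(315,548),.004),('nearR',(755,578),.004),('farR',(777,32),.004),('wall nearL',(303,525),.012),('wall far L row1',(284,300),.012),('row2 near L',(283,288),.012),('row2 far L',(258,38),.012)]:
    print(nm,onz(K,T,f([p],25,0,s),z)[0].round(4))
K,T=camT('top')
for nm,p,z in [('TL',(128,103),.004),('TR',(351,120),.004),('BL',(108,347),.004),('BR',(335,362),.004)]:
    print(nm,onz(K,T,f([p],215,140,4),z)[0].round(4))
E
```

```text
nearL [0.4463 0.1067 0.004 ]
nearR [ 0.4342 -0.073   0.004 ]
farR [ 0.6276 -0.0881  0.004 ]
wall nearL [0.4564 0.1055 0.012 ]
wall far L row1 [0.5391 0.0981 0.012 ]
row2 near L [0.5432 0.0977 0.012 ]
row2 far L [0.6232 0.092  0.012 ]
TL [0.6434 0.0895 0.004 ]
TR [ 0.629  -0.0904  0.004 ]
BL [0.4465 0.1047 0.004 ]
BR [ 0.4349 -0.0758  0.004 ]
```

Sizes check out: lock bases measure 60×36 mm and the tray floor 180×194 mm. The tray pose is about (0.537, 0.008) with yaw -4.4°. Lock yaws are L1 7.4°, L2 78.8°, L3 -50.1° and L4 -168.4°. I'll grasp L4 first.

Emit:
{"method": "apply_moves", "body": {
  "rows": [
    [-3,-36,-45,0,0,2.3,0.2],
    [-3,-36,-45,0,0,2.3,0.2],
    [-3,-36,-45,0,0,2.3,0.2],
    [-3,-36,-45,0,0,2.3,0.2],
    [-2.5,-37.3,-40,0,0,2.4,0.2],
    [0,0,-25,0,0,0,0.2],
    [0,0,-20,0,0,0,0.2],
    [0,0,0,0,0,0,0.2]
  ],
  "grip_force": 60
}}

```text
time: 3.5
ee_pos: [0.4061, -0.3065, 0.0301]
tcp_rot: [-179.9, 0.1, 11.7]
wrist_force: [-0.1, -0.5, 0.3]
opening: 0.068
```

```bash
python3 - <<'E'
from h import *
im=camera('wrist');cv2.imwrite('pics/w2.png',im[:,:,::-1]);print(get_obs()['ee_pos'],get_obs()['opening'])
E
```

```text
[ 0.40678236 -0.30700878  0.03139446] 0.06812964700171815
```

View pics/w2.png

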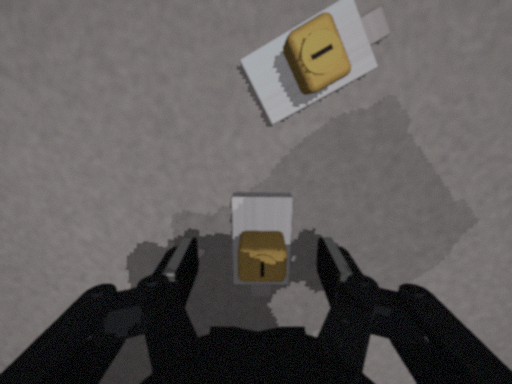

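The barrel sits between the fingers, centred within about 2 mm. I'll close, lift and carry it to the near right pocket.

Emit:
{"method": "apply_moves", "body": {
  "rows": [
    [0,0,0,0,0,0,1],
    [0,0,0,0,0,0,1],
    [0,0,0,0,0,0,1],
    [0,0,0,0,0,0,1],
    [0,0,40,0,0,0,1],
    [5,16,40,0,0,10,1],
    [5,16,0,0,0,10,1],
    [5,16,0,0,0,10,1],
    [5,16,0,0,0,10,1],
    [5,16,0,0,0,10,1],
    [5,16,0,0,0,10,1],
    [5,16,0,0,0,10,1],
    [5,16,0,0,0,10,1],
    [5,16,0,0,0,10,1],
    [5,16,0,0,0,10,1],
    [5,16,0,0,0,10,1],
    [5,16,0,0,0,10,1],
    [5,16,0,0,0,10,1],
    [5,16,0,0,0,10,1],
    [5,16,0,0,0,10,1]
  ]
}}

```text
time: 6.05
ee_pos: [0.4818, -0.0673, 0.1113]
tcp_rot: [-180.0, -0.0, 161.9]
wrist_force: [0.9, 0.8, -1.4]
opening: 0.0249
```

Emit:
{"method": "apply_moves", "body": {
  "rows": [
    [7,22,0,0,0,10,1],
    [0,0,0,0,0,4,1],
    [0,0,0,0,0,0,1]
  ]
}}

```text
time: 6.42
ee_pos: [0.4887, -0.0457, 0.1113]
tcp_rot: [-180.0, -0.0, 175.6]
wrist_force: [-0.4, -0.0, -0.9]
opening: 0.0248
```

```bash
python3 - <<'E'
from h import *
import pickle
o=get_obs();im=camera('wrist');pickle.dump(o,open('o3.pkl','wb'));cv2.imwrite('pics/w3.png',cv2.resize(im[:,:,::-1],(800,600),interpolation=2));print(o['ee_pos'],o['tcp_rot'],o['opening'])
E
```

```text
[ 0.48871882 -0.04568138  0.11128824] [-1.79999080e+02 -6.76602596e-03  1.75578127e+02] 0.024775080663584442
```

View pics/w3.png

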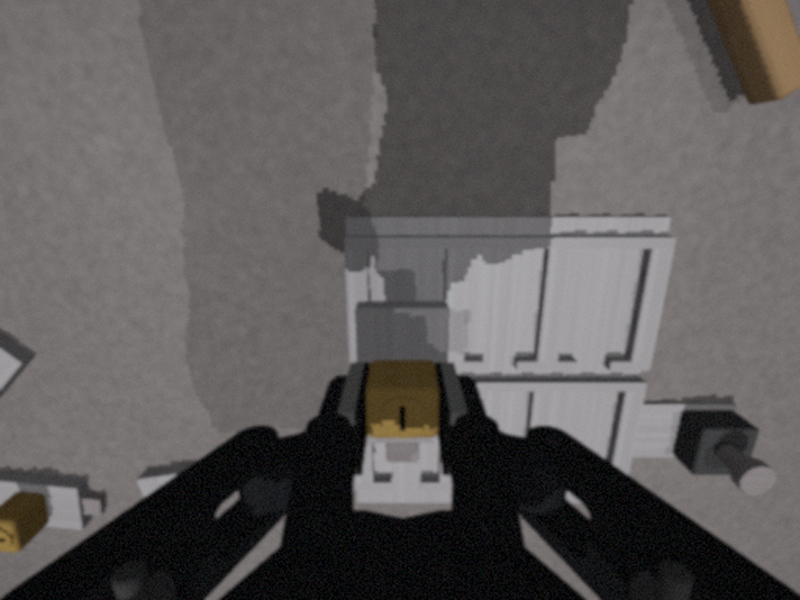

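```bash
python3 - <<'E'
from h import *
import pickle
o=pickle.load(open('o3.pkl','rb'));K,T=camT('wrist',o)
s=800/512
g=lambda p:((p[0]+.5)/s-.5,(p[1]+.5)/s-.5)
for nm,p,z in [('lockrearL',(356,305),.091),('lockrearR',(448,303),.091),('plate L',(345,218),.004),('plate R',(671,217),.004),('wallL',(345,236),.012),('wallR',(675,237),.012),('row1 far R',(651,374),.012),('row2 nearR',(646,381),.012),('slot tabL?',(388,458),.08),('pin',(757,475),.05)]:
    w=onz(K,T,[g(p)],z)[0]; c=np.array([.537,.008]);y=np.radians(-4.4);d=w[:2]-c
    print(nm,w.round(4),'tray',(np.array([np.cos(y)*d[0]+np.sin(y)*d[1],-np.sin(y)*d[0]+np.cos(y)*d[1]])*1e3).round(1))
E
```

```text
lockrearL [ 0.4565 -0.0599  0.091 ] tray [-75.  -73.9]
lockrearR [ 0.4583 -0.0261  0.091 ] tray [-75.8 -40.1]
plate L [ 0.4334 -0.0726  0.004 ] tray [-97.1 -88.3]
plate R [0.4466 0.1065 0.004 ] tray [-97.7  91.3]
wallL [ 0.4421 -0.0726  0.012 ] tray [-88.4 -87.7]
wallR [0.4563 0.1049 0.012 ] tray [-87.9  90.5]
row1 far R [0.5384 0.1007 0.012 ] tray [-5.8 92.5]
row2 nearR [0.5429 0.0982 0.012 ] tray [-1.1 90.4]
slot tabL? [ 0.5329 -0.0551  0.08  ] tray [  0.7 -63.2]
pin [0.5828 0.1408 0.05  ] tray [ 35.4 135.9]
```

The outline walls sit 3.5 mm toward -x of the plate's middle. That fits the slot-side edge being 102 mm from the origin, so the corrected tray origin is about (0.5336, 0.0093). The lock is gripped squarely, and I'll shift it (-2, +2.5) mm before lowering.

Emit:
{"method": "apply_moves", "body": {
  "rows": [
    [-2,2.5,-10,0,0,0,1],
    [0,0,-30,0,0,0,1],
    [0,0,-22,0,0,0,1],
    [0,0,-8,0,0,0,1],
    [0,0,-6,0,0,0,1],
    [0,0,0,0,0,0,1],
    [0,0,0,0,0,0,1]
  ]
}}

```text
time: 7.35
ee_pos: [0.487, -0.0435, 0.0365]
tcp_rot: [-180.0, 0.1, 175.6]
wrist_force: [-4.1, 0.4, 6.2]
opening: 0.0245
```

```bash
cat > snap.py <<'E'
import sys,pickle
from h import *
o=get_obs();im=camera('wrist');pickle.dump(o,open('o_%s.pkl'%sys.argv[1],'wb'));cv2.imwrite('pics/%s_r.png'%sys.argv[1],im[:,:,::-1]);cv2.imwrite('pics/%s.png'%sys.argv[1],cv2.resize(im[:,:,::-1],(800,600),interpolation=2));print(o['time'],o['ee_pos'].round(4),o['tcp_rot'].round(2),o['opening'].round(4),o['wrist_force'].round(1))
E
python3 snap.py w4
```

```text
Traceback (most recent call last):
  File "snap.py", line 3, in <module>
    o=get_obs();im=camera('wrist');pickle.dump(o,open('o_%s.pkl'%sys.argv[1],'wb'));cv2.imwrite('pics/%s_r.png'%sys.argv[1],im[:,:,::-1]);cv2.imwrite('pics/%s.png'%sys.argv[1],cv2.resize(im[:,:,::-1],(800,600),interpolation=2));print(o['time'],o['ee_pos'].round(4),o['tcp_rot'].round(2),o['opening'].round(4),o['wrist_force'].round(1))
                                                                                                                                                                                                                                                                                               ^^^^^^^^^^^^^^^^^^
AttributeError: 'float' object has no attribute 'round'
```

View pics/w4.png

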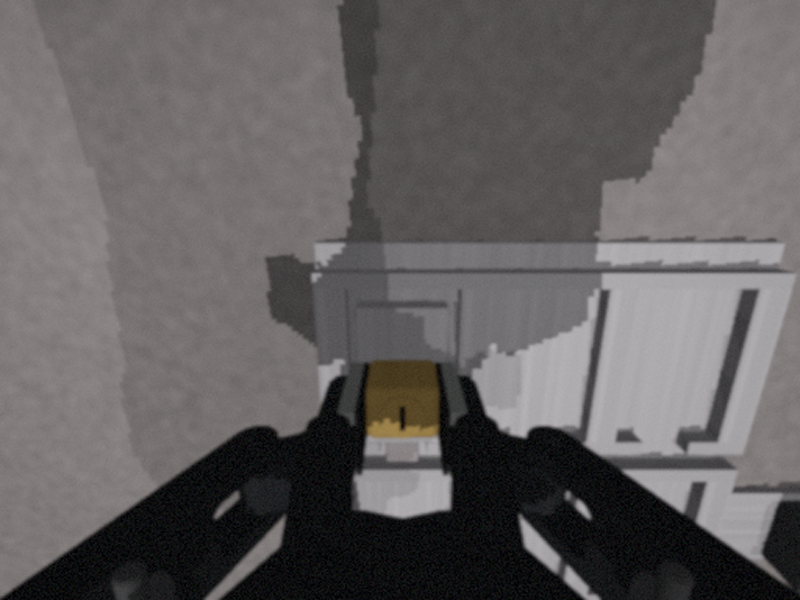

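The lock is in the pocket, laterally centred between the pocket walls (x = 347 and 459, lock 357–447), with its rear edge clear of the wall. I'll release it, rise and hover over L3.

Emit:
{"method": "apply_moves", "body": {
  "rows": [
    [0,0,0,0,0,0,0.3],
    [0,0,0,0,0,0,0.3],
    [0,0,0,0,0,0,0.3],
    [0,0,45,0,0,0,0.3],
    [0,0,60,0,0,0,0.3],
    [4,-45,30,0,0,-7.7,0.2],
    [4,-53,0,0,0,-9.5,0.2],
    [5,-56,0,0,0,-9.5,0.2],
    [5,-56,0,0,0,-9.5,0.2],
    [4,-56,0,0,0,-9.5,0.2],
    [0,0,0,0,0,0,0.2]
  ]
}}

```text
time: 8.78
ee_pos: [0.5083, -0.3126, 0.1692]
tcp_rot: [-180.0, -0.0, 129.6]
wrist_force: [0.2, 0.1, -0.2]
opening: 0.0681
```

```bash
sed -i "s/,o\['opening'\].round(4)/,round(o['opening'],4)/" snap.py; python3 snap.py w5; python3 -c "
from h import *
t=camera('top');cv2.imwrite('pics/top2.png',cv2.resize(t[140:260,215:395,::-1],None,fx=4,fy=4,interpolation=2))"
```

```text
8.775 [ 0.5083 -0.3126  0.1692] [-1.7996e+02 -5.0000e-02  1.2955e+02] 0.0681 [ 0.2  0.1 -0.2]
```

View pics/w5.png

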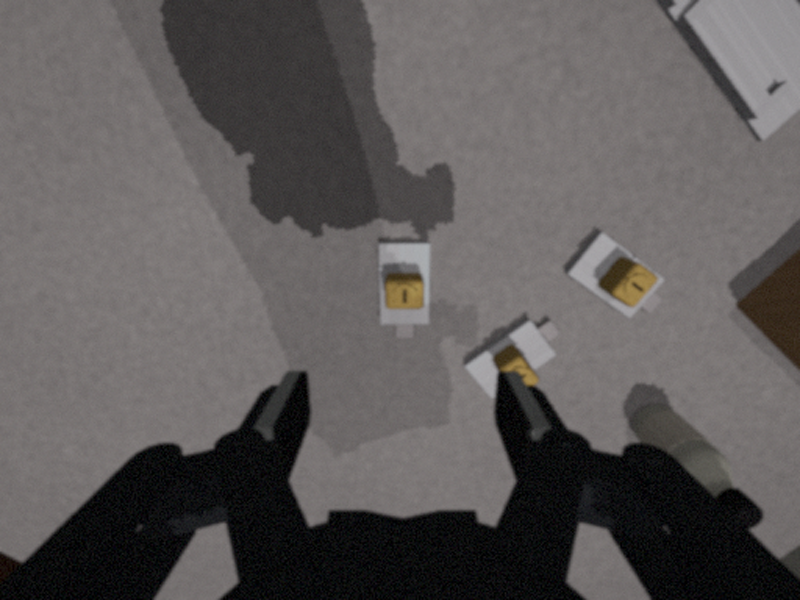

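View pics/top2.png

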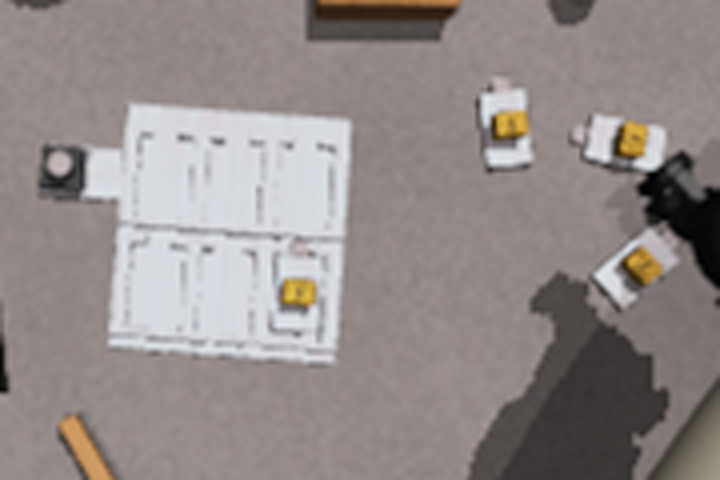

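L4 lies in the near right pocket with its tab through the slot. L3 is under the hand at corners (379,243)–(429,324). I'll refine L3, L1 and L2 from this picture.

```bash
cat >> h.py <<'E'
import pickle
def quad(tag,pts,z=.01,s=800/512):
    o=pickle.load(open('o_%s.pkl'%tag,'rb'));K,T=camT('wrist',o)
    p=(np.array(pts,float)+.5)/s-.5; w=onz(K,T,p,z); c,y,l,b=rectpose(w)
    print(c.round(4),'yaw',round(y,1),round(y-180*np.sign(y),1),'dims',l.round(4),b.round(4)); return w
E
python3 - <<'E'
from h import *
quad('w5',[(379,243),(431,243),(429,324),(380,325)])
quad('w5',[(600,230),(663,280),(632,318),(568,270)])
quad('w5',[(465,363),(530,318),(556,353),(492,400)])
E
```

```text
[ 0.5092 -0.3106] yaw -50.7 129.3 dims 0.0598 0.0358
[ 0.6192 -0.2104] yaw 4.4 -175.6 dims 0.0614 0.0333
[ 0.6071 -0.3045] yaw 79.5 -100.5 dims 0.0591 0.0371
```

Emit:
{"method": "apply_moves", "body": {
  "rows": [
    [1,2,-50,0,0,0,0.2],
    [0,0,-55,0,0,0,0.2],
    [0,0,-34,0,0,0,0.2],
    [0,0,0,0,0,0,0.2],
    [0,0,0,0,0,0,1],
    [0,0,0,0,0,0,1],
    [0,0,0,0,0,0,1],
    [0,0,0,0,0,0,1],
    [0,0,40,0,0,0,1],
    [4,11,40,0,0,6,1],
    [12,50,0,0,0,8,1],
    [12,50,0,0,0,8,1],
    [12,50,0,0,0,8,1],
    [12,50,0,0,0,8,1],
    [12,50,0,0,0,8,1],
    [0,0,0,0,0,0,1],
    [0,0,0,0,0,0,1]
  ]
}}

```text
time: 11.0
ee_pos: [0.5738, -0.0465, 0.1117]
tcp_rot: [-180.0, 0.0, 175.9]
wrist_force: [-0.3, -0.1, -1.8]
opening: 0.0246
```

```bash
python3 snap.py w6
```

```text
11.0 [ 0.5738 -0.0465  0.1117] [-1.7998e+02  2.0000e-02  1.7587e+02] 0.0246 [-0.3 -0.1 -1.8]
```

View pics/w6.png

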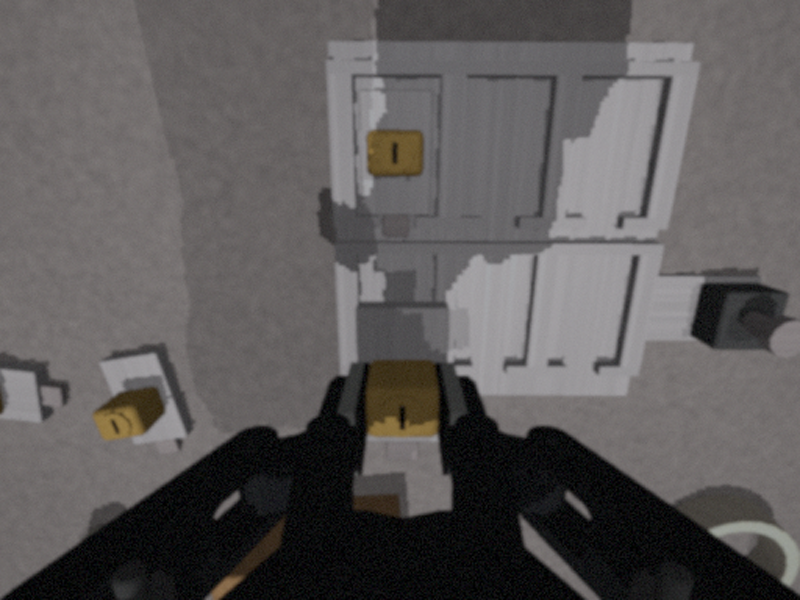

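```bash
python3 - <<'E'
from h import *
o=pickle.load(open('o_w6.pkl','rb'));K,T=camT('wrist',o)
s=800/512
g=lambda p:((p[0]+.5)/s-.5,(p[1]+.5)/s-.5)
for nm,p,z in [('lockrearL',(356,305),.091),('lockrearR',(448,304),.091),('w1L',(326,62),.012),('w1R',(698,62),.012),('w2L',(334,244),.012),('w2R',(662,243),.012),('w1farR',(660,237),.012),('pinT',(785,338),.05),('L4 barrel',(395,153),.04)]:
    w=onz(K,T,[g(p)],z)[0]; c=np.array([.5336,.0093]);y=np.radians(-4.4);d=w[:2]-c
    print(nm,w.round(4),'tray',(np.array([np.cos(y)*d[0]+np.sin(y)*d[1],-np.sin(y)*d[0]+np.cos(y)*d[1]])*1e3).round(1))
E
```

```text
lockrearL [ 0.5418 -0.0609  0.091 ] tray [ 13.6 -69.4]
lockrearR [ 0.5439 -0.0271  0.091 ] tray [ 13.  -35.5]
w1L [ 0.444  -0.0734  0.012 ] tray [-83.  -89.3]
w1R [0.4568 0.1044 0.012 ] tray [-83.9  88.9]
w2L [ 0.5313 -0.0802  0.012 ] tray [  4.6 -89.4]
w2R [0.5435 0.0976 0.012 ] tray [ 3.1 88.8]
w1farR [0.5402 0.0961 0.012 ] tray [-0.1 87. ]
pinT [0.5865 0.1392 0.05  ] tray [ 42.8 133.6]
L4 barrel [ 0.4883 -0.0432  0.04  ] tray [-41.1 -55.8]
```

The lock is at tray (43.3, -52.5) and the target is (44, -56). I'll shift -3.5 mm in y, lower and release, then go to L1.

Emit:
{"method": "apply_moves", "body": {
  "rows": [
    [0.5,-3.5,-10,0,0,-0.3,1],
    [0,0,-30,0,0,0,1],
    [0,0,-22,0,0,0,1],
    [0,0,-8,0,0,0,1],
    [0,0,-5.5,0,0,0,1],
    [0,0,0,0,0,0,1],
    [0,0,0,0,0,0,0.3],
    [0,0,0,0,0,0,0.3],
    [0,0,0,0,0,0,0.3]
  ]
}}

```text
time: 12.18
ee_pos: [0.5744, -0.05, 0.0359]
tcp_rot: [180.0, 0.0, 175.6]
wrist_force: [-0.5, -0.2, -0.1]
opening: 0.0597
```

```bash
python3 snap.py w7
```

```text
12.175 [ 0.5744 -0.05    0.0359] [1.8000e+02 2.0000e-02 1.7557e+02] 0.0597 [-0.5 -0.2 -0.1]
```

View pics/w7.png

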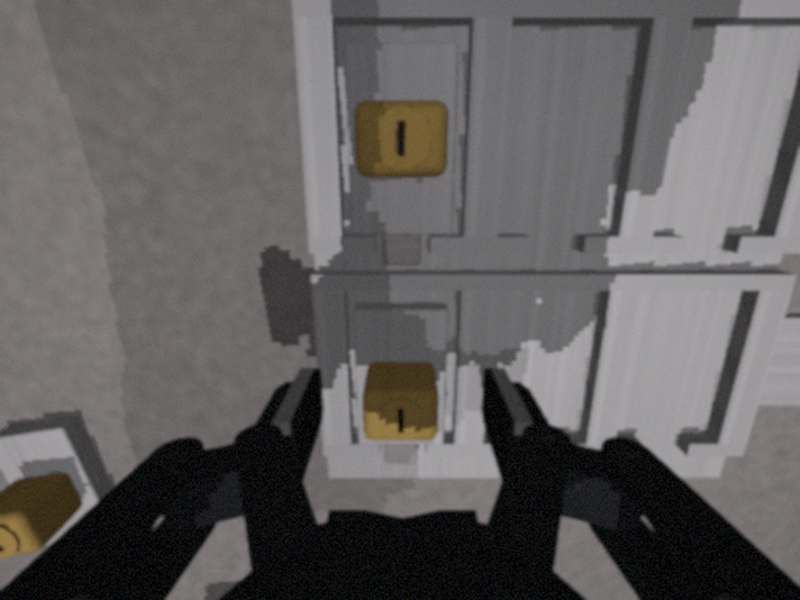

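L3 is seated and its tab shows in the slot at (400,455). Next I'll hover over L1.

Emit:
{"method": "apply_moves", "body": {
  "rows": [
    [0,0,45,0,0,0,0.2],
    [0,0,55,0,0,0,0.2],
    [12,-40,25,0,0,3,0.2],
    [15,-55,0,0,0,4,0.2],
    [18,-62,0,0,0,3,0.2],
    [0,0,0,0,0,0,0.2],
    [0,0,0,0,0,0,0.2]
  ]
}}

```text
time: 13.1
ee_pos: [0.6185, -0.2049, 0.1603]
tcp_rot: [180.0, -0.0, -174.5]
wrist_force: [-1.1, 0.6, -0.5]
opening: 0.0683
```

```bash
python3 snap.py w8
```

```text
13.1 [ 0.6185 -0.2049  0.1603] [ 1.7996e+02 -5.0000e-02 -1.7447e+02] 0.0683 [-1.1  0.6 -0.5]
```

View pics/w8.png

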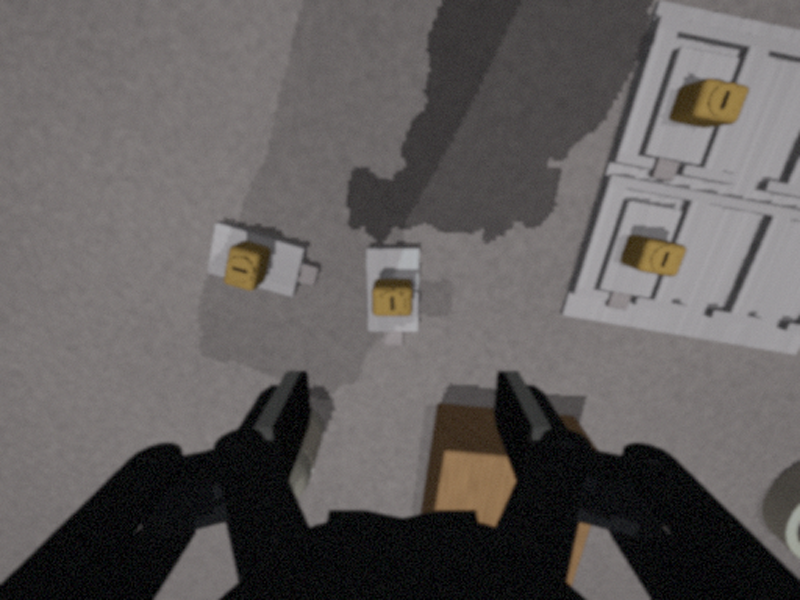

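```bash
python3 - <<'E'
from h import *
quad('w8',[(366,248),(420,244),(419,331),(368,333)])
quad('w8',[(217,223),(308,242),(294,297),(208,277)])
E
```

```text
[ 0.6197 -0.2104] yaw 5.5 -174.5 dims 0.0616 0.0362
[ 0.6076 -0.3037] yaw 82.6 -97.4 dims 0.0597 0.0391
```

Emit:
{"method": "apply_moves", "body": {
  "rows": [
    [1.2,-5.5,-50,0,0,0.5,0.2],
    [0,0,-50,0,0,0,0.2],
    [0,0,-30,0,0,0,0.2],
    [0,0,0,0,0,0,0.2],
    [0,0,0,0,0,0,1],
    [0,0,0,0,0,0,1],
    [0,0,0,0,0,0,1],
    [0,0,0,0,0,0,1],
    [0,0,40,0,0,0,1],
    [0,0,40,0,0,0,1],
    [-6,45,0,0,0,-2,1],
    [-6,45,0,0,0,-2,1],
    [-6,45,0,0,0,-2,1],
    [-6,45,0,0,0,-2,1],
    [-6,45,0,0,0,-2,1],
    [-6.5,46,0,0,0,-0.4,1],
    [0,0,0,0,0,0,1],
    [0,0,0,0,0,0,1]
  ]
}}

```text
time: 15.4
ee_pos: [0.5835, 0.0605, 0.1113]
tcp_rot: [-180.0, 0.0, 175.7]
wrist_force: [-0.3, -0.4, -1.0]
opening: 0.0251
```

```bash
python3 snap.py w9
```

```text
15.4 [0.5835 0.0605 0.1113] [-1.7999e+02  4.0000e-02  1.7571e+02] 0.0251 [-0.3 -0.4 -1. ]
```

View pics/w9.png

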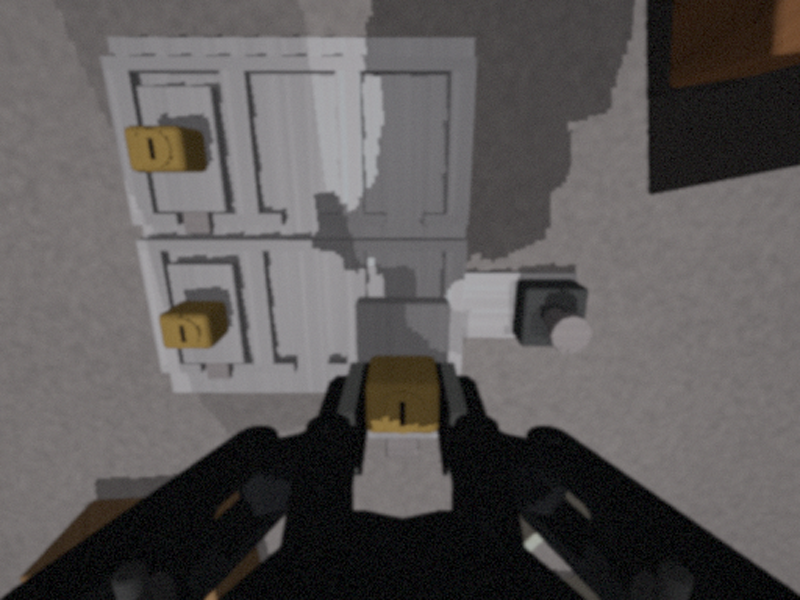

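```bash
cat > ins.py <<'E'
import sys
from h import *
o=pickle.load(open('o_%s.pkl'%sys.argv[1],'rb'));K,T=camT('wrist',o);s=800/512
pts=eval(sys.argv[2])
for p,z in pts:
    w=onz(K,T,[((p[0]+.5)/s-.5,(p[1]+.5)/s-.5)],z)[0]; c=np.array([.5336,.0093]);y=np.radians(-4.4);d=w[:2]-c
    print(w.round(4),'tray',(np.array([np.cos(y)*d[0]+np.sin(y)*d[1],-np.sin(y)*d[0]+np.cos(y)*d[1]])*1e3).round(1))
E
python3 ins.py w9 "[((356,298),.091),((448,298),.091),((104,57),.012),((476,56),.012),((137,241),.012),((467,241),.012),((571,334),.05)]"
```

```text
[0.5487 0.0465 0.091 ] tray [12.2 38.3]
[0.5512 0.0801 0.091 ] tray [12.1 71.9]
[ 0.4439 -0.0711  0.012 ] tray [-83.3 -87.1]
[0.4566 0.1056 0.012 ] tray [-84.2  90.1]
[ 0.5314 -0.0791  0.012 ] tray [  4.6 -88.3]
[0.5446 0.099  0.012 ] tray [ 4.1 90.3]
[0.5867 0.1423 0.05  ] tray [ 42.8 136.7]
```

The lock is at tray (42.1, 55.1), so I'll shift it (+2, +1.7) mm, lower, release and go to L2.

Emit:
{"method": "apply_moves", "body": {
  "rows": [
    [2,1.7,-10,0,0,0,1],
    [0,0,-30,0,0,0,1],
    [0,0,-22,0,0,0,1],
    [0,0,-8,0,0,0,1],
    [0,0,-5.5,0,0,0,1],
    [0,0,0,0,0,0,1],
    [0,0,0,0,0,0,0.3],
    [0,0,0,0,0,0,0.3],
    [0,0,0,0,0,0,0.3],
    [0,0,45,0,0,0,0.2]
  ]
}}

```text
time: 16.7
ee_pos: [0.5833, 0.0621, 0.0773]
tcp_rot: [-179.9, -0.4, 175.7]
wrist_force: [0.2, 0.4, 1.3]
opening: 0.0683
```

```bash
python3 snap.py w10
```

```text
16.7 [0.5833 0.0621 0.0773] [-179.93   -0.37  175.68] 0.0683 [0.2 0.4 1.3]
```

View pics/w10.png

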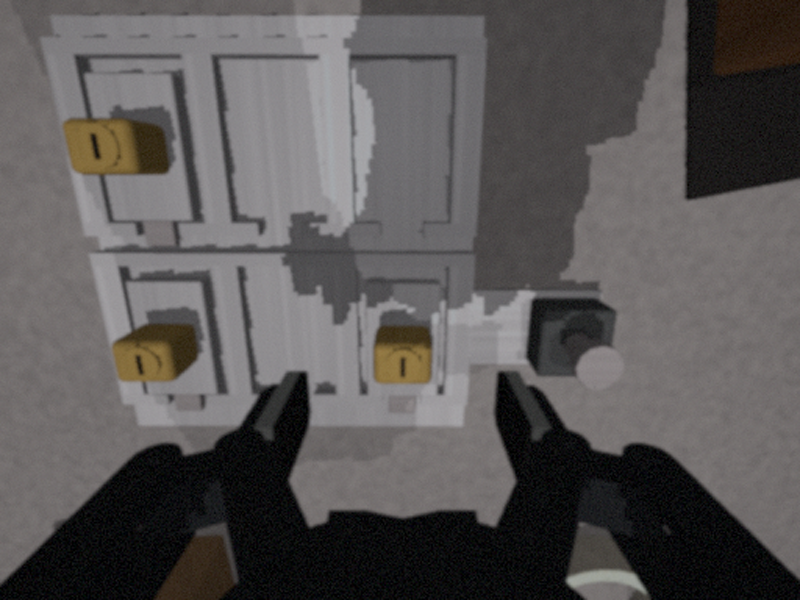

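L1 is seated with its tab in the slot at (400,405). Now for the last lock, L2.

Emit:
{"method": "apply_moves", "body": {
  "rows": [
    [0,0,50,0,0,3,0.2],
    [2.5,-41,30,0,0,9,0.2],
    [2.5,-41,0,0,0,9,0.2],
    [2.5,-41,0,0,0,9,0.2],
    [2.5,-41,0,0,0,9,0.2],
    [2.5,-41,0,0,0,9,0.2],
    [2.5,-41,0,0,0,9,0.2],
    [2.5,-41,0,0,0,9,0.2],
    [3,-41,0,0,0,9,0.2],
    [3,-40,0,0,0,9,0.2],
    [0,0,0,0,0,0,0.2],
    [0,0,0,0,0,0,0.2]
  ]
}}

```text
time: 18.25
ee_pos: [0.6088, -0.3055, 0.16]
tcp_rot: [180.0, 0.0, -100.4]
wrist_force: [0.4, 0.4, -0.9]
opening: 0.0681
```

```bash
python3 snap.py w11
```

```text
18.25 [ 0.6088 -0.3055  0.16  ] [ 1.7998e+02  2.0000e-02 -1.0041e+02] 0.0681 [ 0.4  0.4 -0.9]
```

View pics/w11.png

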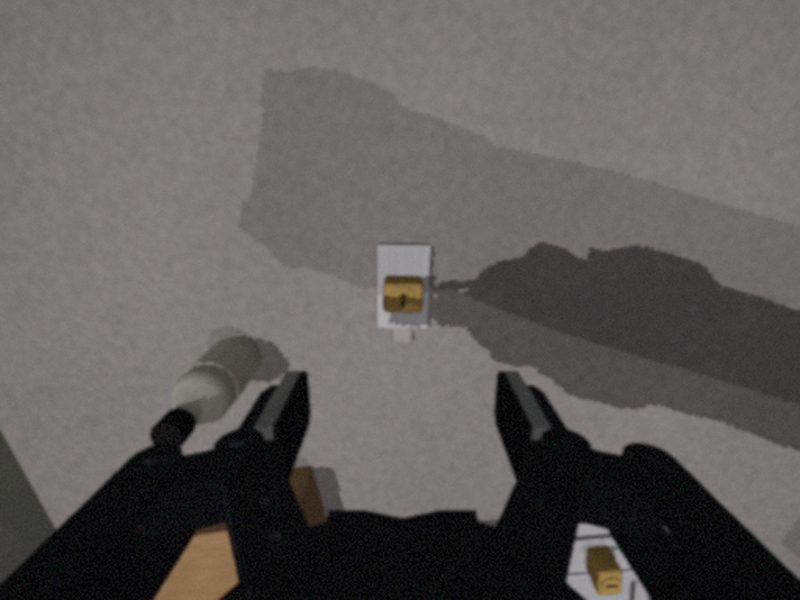

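```bash
python3 - <<'E'
from h import *
quad('w11',[(377,243),(432,243),(430,328),(378,328)])
quad('w8',[(366,248),(420,244),(419,331),(368,333)])
E
```

```text
[ 0.6068 -0.3064] yaw 79.4 -100.6 dims 0.0605 0.0367
[ 0.6201 -0.2104] yaw 5.5 -174.5 dims 0.0616 0.0363
```

Emit:
{"method": "apply_moves", "body": {
  "rows": [
    [-2,-1,-50,0,0,0,0.2],
    [0,0,-50,0,0,0,0.2],
    [0,0,-30,0,0,0,0.2],
    [0,0,0,0,0,0,0.2],
    [0,0,0,0,0,0,1],
    [0,0,0,0,0,0,1],
    [0,0,0,0,0,0,1],
    [0,0,0,0,0,0,1],
    [0,0,40,0,0,0,1],
    [0,0,40,0,0,0,1],
    [-12,41,0,0,0,-9,1],
    [-12,41,0,0,0,-9,1],
    [-12,41,0,0,0,-9,1],
    [-12,41,0,0,0,-9,1],
    [-12,41,0,0,0,-9,1],
    [-12,41,0,0,0,-9,1],
    [-12,41,0,0,0,-9,1],
    [-13,44,0,0,0,-10,1],
    [-14,45,0,0,0,-10,1],
    [0,0,0,0,0,-1,1]
  ]
}}

```text
time: 20.8
ee_pos: [0.4953, 0.0716, 0.1111]
tcp_rot: [180.0, 0.1, 175.7]
wrist_force: [0.7, -0.8, -0.2]
opening: 0.0246
```

Emit:
{"method": "apply_moves", "body": {
  "rows": [
    [0,0,0,0,0,0,1],
    [0,0,0,0,0,0,1]
  ]
}}

```text
time: 21.05
ee_pos: [0.4962, 0.0684, 0.1105]
tcp_rot: [-180.0, 0.0, 175.7]
wrist_force: [0.1, -0.1, -0.9]
opening: 0.0248
```

```bash
python3 snap.py w12
```

```text
21.05 [0.4962 0.0684 0.1105] [-1.7999e+02  2.0000e-02  1.7569e+02] 0.0248 [ 0.1 -0.1 -0.9]
```

View pics/w12.png

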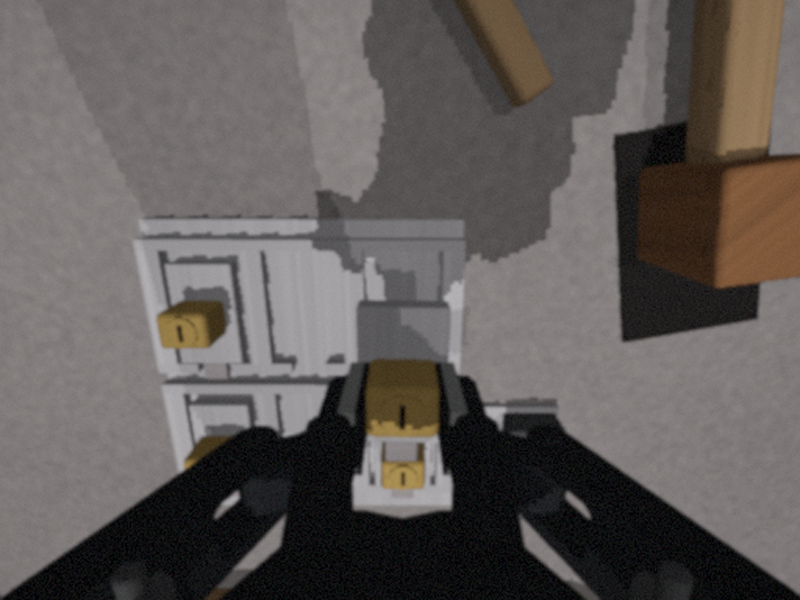

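```bash
python3 ins.py w12 "[((356,302),.091),((448,302),.091),((136,240),.012),((466,239),.012),((165,382),.012)]"
```

```text
[0.4626 0.0544 0.091 ] tray [-74.2  39.5]
[0.4652 0.0878 0.091 ] tray [-74.3  73.1]
[ 0.4433 -0.071   0.012 ] tray [-83.9 -87. ]
[0.456  0.1063 0.012 ] tray [-84.8  90.8]
[ 0.5287 -0.0767  0.012 ] tray [  1.7 -86.1]
```

Emit:
{"method": "apply_moves", "body": {
  "rows": [
    [0,1,-10,0,0,0,1],
    [0,0,-30,0,0,0,1],
    [0,0,-22,0,0,0,1],
    [0,0,-8,0,0,0,1],
    [0,0,-5,0,0,0,1],
    [0,0,0,0,0,0,1],
    [0,0,0,0,0,0,0.3],
    [0,0,0,0,0,0,0.3],
    [0,0,0,0,0,0,0.3],
    [0,0,45,0,0,0,0.2],
    [0,0,60,0,0,0,0.2],
    [-30,0,50,0,0,0,0.2],
    [-40,0,0,0,0,0,0.2],
    [-40,0,0,0,0,0,0.2],
    [0,0,0,0,0,0,0.2]
  ]
}}

```text
time: 22.98
ee_pos: [0.3844, 0.0703, 0.191]
tcp_rot: [180.0, 0.1, 175.7]
wrist_force: [0.5, 0.2, 0.5]
opening: 0.0686
```

```bash
python3 snap.py w13; python3 -c "
from h import *
t=camera('top');cv2.imwrite('pics/top3f.png',t[:,:,::-1]);cv2.imwrite('pics/top3.png',cv2.resize(t[140:260,215:395,::-1],None,fx=4,fy=4,interpolation=2))"
```

```text
22.975 [0.3844 0.0703 0.191 ] [1.7997e+02 9.0000e-02 1.7571e+02] 0.0686 [0.5 0.2 0.5]
```

View pics/w13.png

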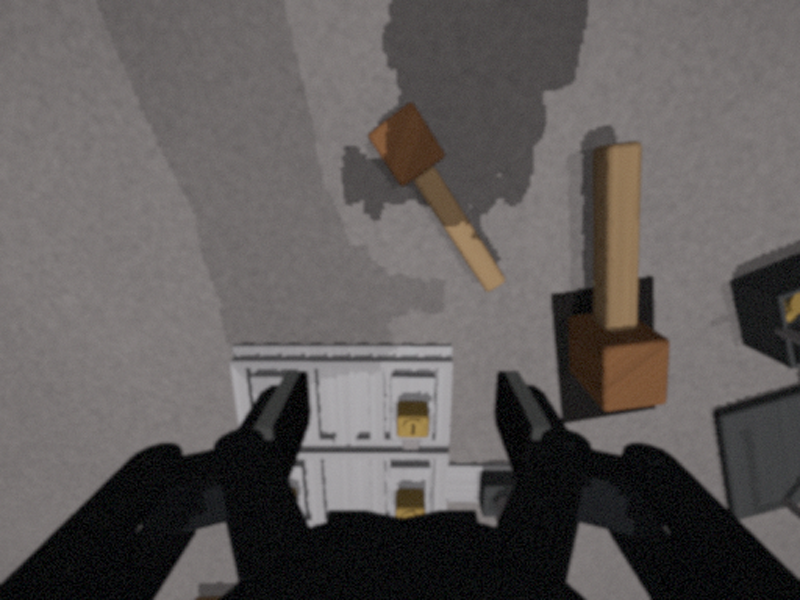

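View pics/top3f.png

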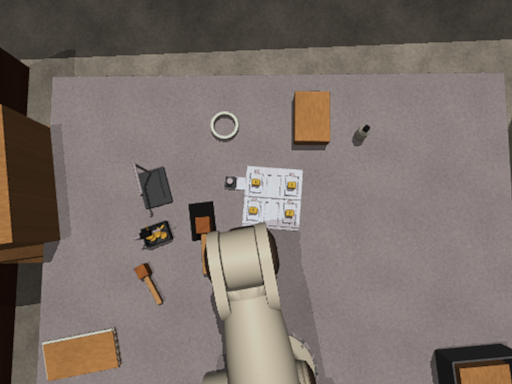

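All four locks are in pockets. The mallet's handle runs from (617,145) to (622,325) in this view. I'll measure it.

```bash
python3 - <<'E'
from h import *
h=quad('w13',[(595,146),(640,143),(638,325),(605,328)],z=.048);print(h.round(4))
m=(h[0]+h[1])/2;print('end mid',m)
quad('w13',[(605,338),(667,340),(665,403),(607,409)],z=.067)
K,T=camT('top')
f=lambda p,x0,y0,s:np.array([((x+.5)/s-.5+x0,(y+.5)/s-.5+y0) for x,y in p])
print(rectpose(onz(K,T,f([(281,268),(341,265),(342,332),(285,335)],125,150,4),.067)))
E
python3 -c "
import cv2
a=cv2.imread('pics/w13_r.png');cv2.imwrite('pics/w13z.png',cv2.resize(a[80:280,340:440],None,fx=3,fy=3,interpolation=2))"
```

```text
[0.3611 0.2137] yaw 6.1 -173.9 dims 0.1196 0.0248
[[0.3015 0.1939 0.048 ]
 [0.3018 0.2209 0.048 ]
 [0.4202 0.2314 0.048 ]
 [0.4208 0.2088 0.048 ]]
end mid [0.30161516 0.20739038 0.048     ]
[0.4469 0.2224] yaw 5.5 -174.5 dims 0.0503 0.0397
(array([0.45076971, 0.21974558]), np.float64(-177.00848097517644), np.float64(0.050907174719720484), np.float64(0.044723716754108925))
```

View pics/w13z.png

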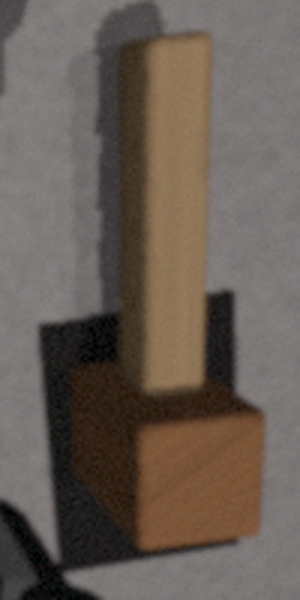

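```bash
python3 - <<'E'
from h import *
o=pickle.load(open('o_w13.pkl','rb'));K,T=camT('wrist',o)
f=lambda p:[((x+.5)/3-.5+340,(y+.5)/3-.5+80) for x,y in p]
for p,z in [([(150,40),(210,36),(205,388),(145,388)],.048),([(138,422),(262,412),(260,532),(140,548)],.067)]:
    w=onz(K,T,f(p),z);print(w.round(4),rectpose(w))
E
```

```text
[[0.3019 0.2024 0.048 ]
 [0.3021 0.2211 0.048 ]
 [0.4216 0.2313 0.048 ]
 [0.42   0.2098 0.048 ]] (array([0.36138638, 0.21616995]), np.float64(4.230723115229048), np.float64(0.11915626872234313), np.float64(0.02015539962086101))
[[0.4242 0.1989 0.067 ]
 [0.4236 0.2404 0.067 ]
 [0.4702 0.2453 0.067 ]
 [0.4736 0.2032 0.067 ]] (array([0.44790782, 0.22194571]), np.float64(5.473639777614693), np.float64(0.04822923646962399), np.float64(0.04183728618513165))
```

Emit:
{"method": "apply_moves", "body": {
  "rows": [
    [5,50,0,0,0,4,0.2],
    [5,50,-30,0,0,4.3,0.2],
    [4,48,-40,0,0,0,0.2],
    [0,0,-40,0,0,0,0.2],
    [0,0,-30,0,0,0,0.2],
    [0,0,-17,0,0,0,0.2],
    [0,0,0,0,0,0,0.2]
  ],
  "grip_force": 110
}}

```text
time: 23.95
ee_pos: [0.3997, 0.2179, 0.0325]
tcp_rot: [-180.0, -0.1, -176.0]
wrist_force: [0.2, 0.0, 0.5]
opening: 0.0689
```

```bash
python3 snap.py w14
```

```text
23.95 [0.3997 0.2179 0.0325] [-1.7995e+02 -1.0000e-01 -1.7604e+02] 0.0689 [0.2 0.  0.5]
```

View pics/w14.png

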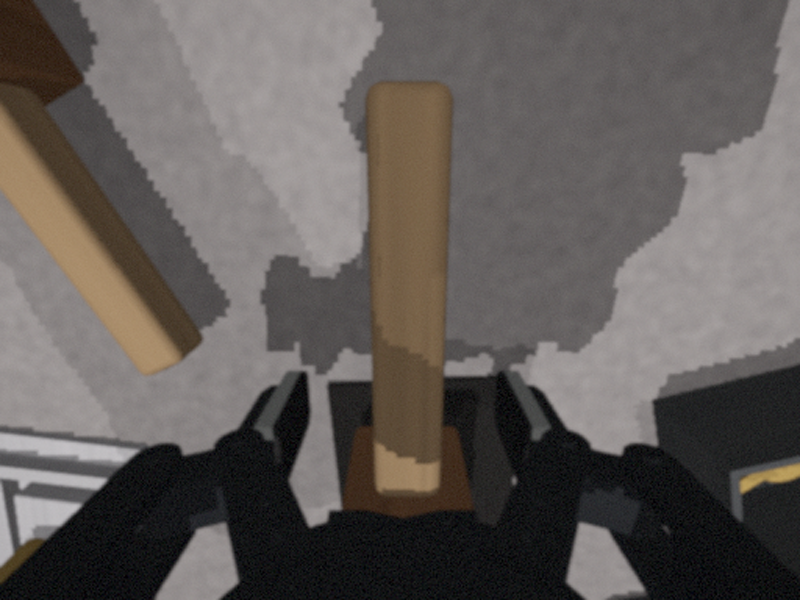

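```bash
python3 - <<'E'
from h import *
w=quad('w14',[(367,86),(453,85),(440,480),(375,480)],z=.048)
o=pickle.load(open('o_w14.pkl','rb'));m=(w[0]+w[1])/2
print(w.round(4), np.linalg.norm(m[:2]-o['ee_pos'][:2]))
E
```

```text
[0.3592 0.2172] yaw 3.9 -176.1 dims 0.1136 0.0206
[[0.3033 0.2032 0.048 ]
 [0.3017 0.2235 0.048 ]
 [0.4151 0.2315 0.048 ]
 [0.4166 0.2107 0.048 ]] 0.0973311927092471
```

Emit:
{"method": "apply_moves", "body": {
  "rows": [
    [0,0,0,0,0,0,1],
    [0,0,0,0,0,0,1],
    [0,0,0,0,0,0,1],
    [0,0,0,0,0,0,1],
    [0,0,0,0,0,0,1],
    [0,0,20,0,0,0,1],
    [0,0,40,0,0,0,1],
    [0,0,10,0,0,0,1],
    [0,0,0,0,0,0,1]
  ]
}}

```text
time: 25.12
ee_pos: [0.4, 0.2183, 0.1032]
tcp_rot: [180.0, 0.0, -176.0]
wrist_force: [-0.3, -0.6, -3.4]
opening: 0.0205
```

```bash
python3 snap.py w15; python3 -c "
from h import *
s=camera('scene');cv2.imwrite('pics/s3.png',cv2.resize(s[150:270,200:420,::-1],None,fx=3.6,fy=3.6,interpolation=2))"
```

```text
25.125 [0.4    0.2183 0.1032] [ 1.7999e+02  3.0000e-02 -1.7602e+02] 0.0205 [-0.3 -0.6 -3.4]
```

View pics/w15.png

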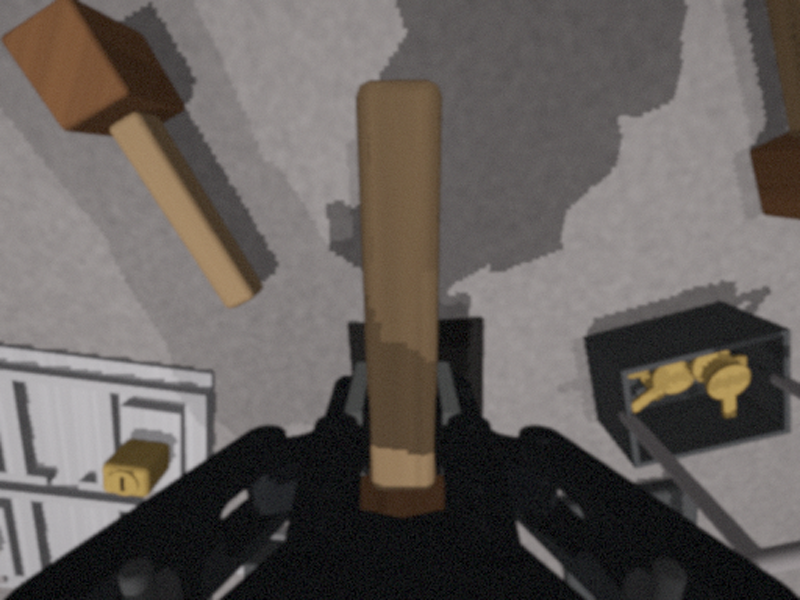

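View pics/s3.png

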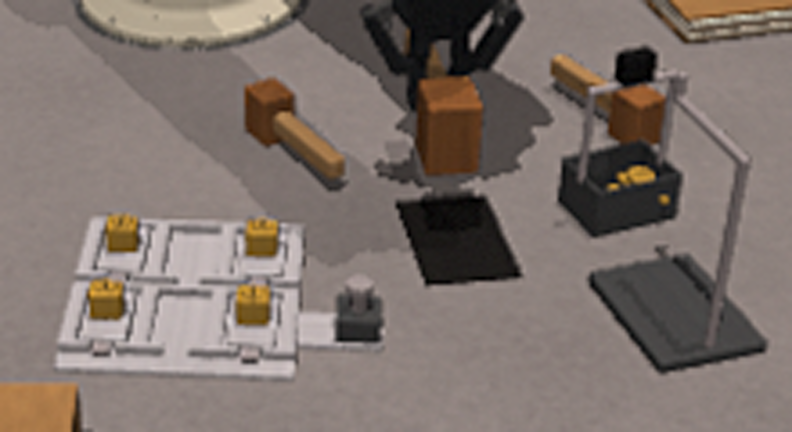

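The mallet is held level and the locks sit flat with their tabs in the slots. I'll carry it over the pin at about (0.587, 0.1415).

Emit:
{"method": "apply_moves", "body": {
  "rows": [
    [33,-20,5,0,0,0,1],
    [34,-20,0,0,0,0,1],
    [34,-20,0,0,0,0,1],
    [33,-20,0,0,0,0,1],
    [0,0,0,0,0,0,1],
    [0,0,0,0,0,0,1]
  ]
}}

```text
time: 25.98
ee_pos: [0.533, 0.138, 0.1069]
tcp_rot: [-180.0, -0.2, -176.0]
wrist_force: [0.4, -0.7, -3.0]
opening: 0.0207
```

```bash
python3 snap.py w16; python3 -c "
from h import *
s=camera('scene');cv2.imwrite('pics/s4.png',cv2.resize(s[170:270,210:350,::-1],None,fx=5,fy=5,interpolation=2))
t=camera('top');cv2.imwrite('pics/t4.png',cv2.resize(t[150:250,200:310,::-1],None,fx=5,fy=5,interpolation=2))"
```

```text
25.975 [0.533  0.138  0.1069] [-1.7998e+02 -1.5000e-01 -1.7604e+02] 0.0207 [ 0.4 -0.7 -3. ]
```

View pics/s4.png

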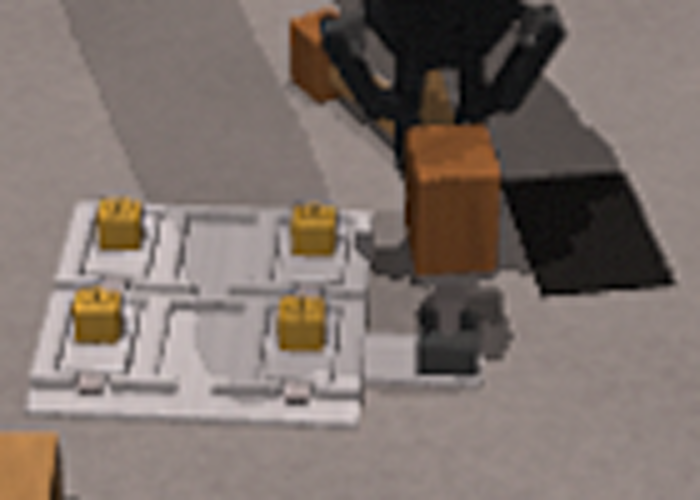

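View pics/t4.png

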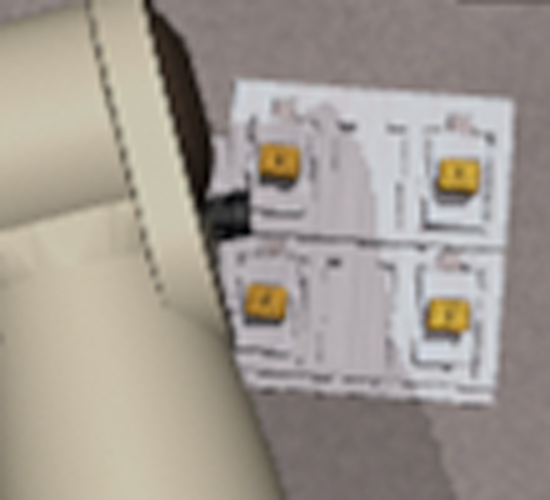

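View pics/w16.png

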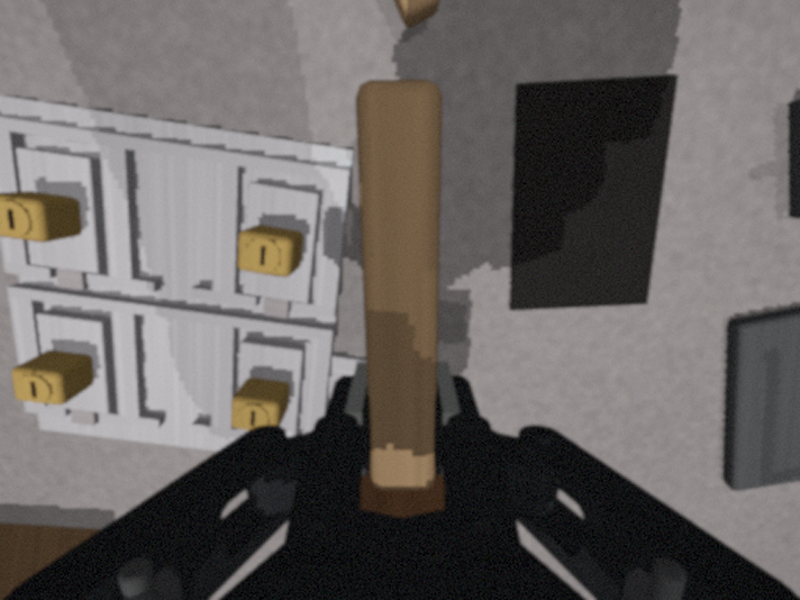

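Mallet head is over the pin. I'll press down in steps.

Emit:
{"method": "apply_moves", "body": {
  "rows": [
    [0,0,-20,0,0,0,1],
    [0,0,-7,0,0,0,1],
    [0,0,-5,0,0,0,1],
    [0,0,-5,0,0,0,1],
    [0,0,0,0,0,0,1]
  ]
}}

```text
time: 26.75
ee_pos: [0.5341, 0.1384, 0.0716]
tcp_rot: [180.0, 0.0, -176.0]
wrist_force: [-0.9, 1.2, -1.5]
opening: 0.0208
```

Emit:
{"method": "apply_moves", "body": {
  "rows": [
    [0,0,-5,0,0,0,1],
    [0,0,-3,0,0,0,1],
    [0,0,0,0,0,0,1]
  ]
}}

```text
time: 27.12
ee_pos: [0.5341, 0.1385, 0.0665]
tcp_rot: [180.0, 0.1, -176.0]
wrist_force: [-14.8, -1.3, 26.1]
opening: 0.0205
```

Emit:
{"method": "apply_moves", "body": {
  "rows": [
    [0,0,-2,0,0,0,1],
    [0,0,0,0,0,0,1]
  ]
}}

```text
time: 27.38
ee_pos: [0.5341, 0.1385, 0.0661]
tcp_rot: [179.9, 0.2, -176.0]
wrist_force: [-22.9, -1.9, 38.7]
opening: 0.0206
```

Emit:
{"method": "apply_moves", "body": {
  "rows": [
    [0,0,30,0,0,0,1],
    [-30,15,20,0,0,0,1],
    [-30,20,0,0,0,0,1],
    [-20,15,0,0,0,0,1],
    [0,0,0,0,0,0,1]
  ]
}}

```text
time: 28.0
ee_pos: [0.4532, 0.1888, 0.111]
tcp_rot: [-180.0, 0.0, -175.9]
wrist_force: [0.4, -0.3, -3.1]
opening: 0.0204
```

```bash
python3 snap.py w17; python3 -c "
from h import *
s=camera('scene');cv2.imwrite('pics/s5r.png',s[:,:,::-1]);cv2.imwrite('pics/s5.png',cv2.resize(s[170:270,210:350,::-1],None,fx=5,fy=5,interpolation=2))"
```

```text
28.0 [0.4532 0.1888 0.111 ] [-1.7999e+02  1.0000e-02 -1.7593e+02] 0.0204 [ 0.4 -0.3 -3.1]
```

View pics/s5.png

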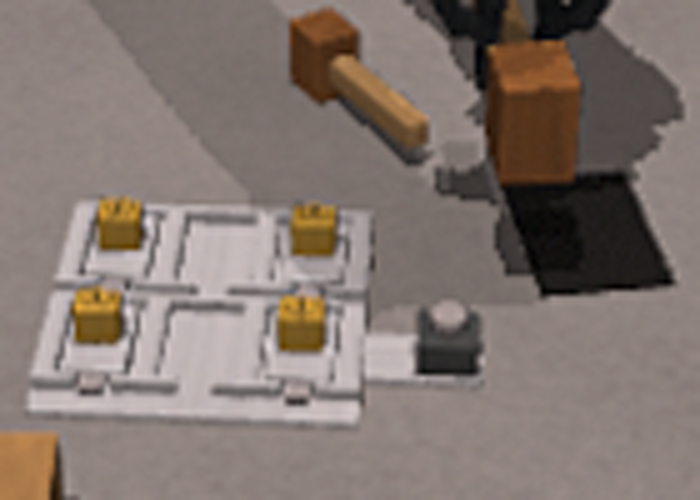

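View pics/w17.png

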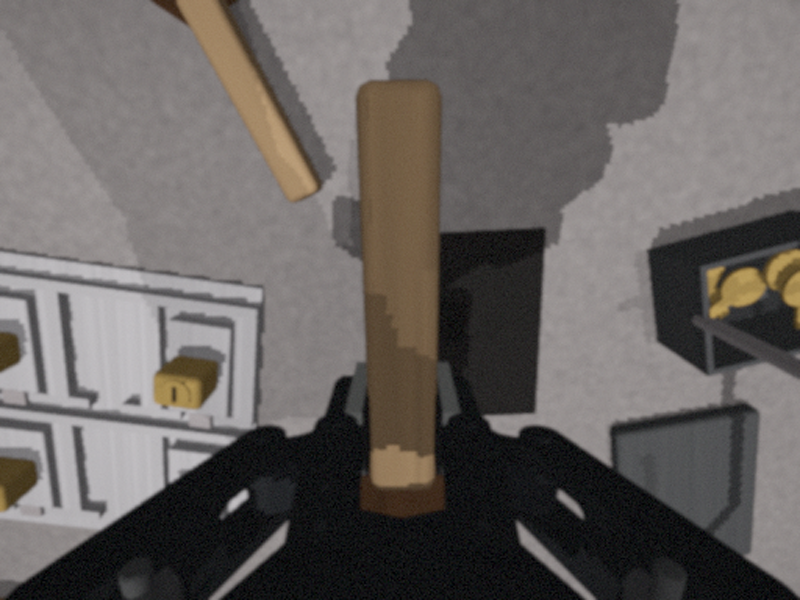

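The pin head now sits just above its housing, at scene zoom (453,312). I'll check its height numerically and measure the mat for the return.

```bash
python3 - <<'E'
from h import *
K,T=camT('scene')
def hgt(px,x):
    o,d=ray(K,T,[px]);d=d[0];t=(x-o[0])/d[0];return o+d*t
a=hgt(((453.5)/5-.5+210,(312.5)/5-.5+170),.587);print('now',a.round(4))
# before: pin up in s3 crop: (360,283) scale 3.6 off (200,150)
b=hgt((360.5/3.6-.5+200,283.5/3.6-.5+150),.587);print('before',b.round(4))
w=quad('w16',[(517,84),(676,76),(647,303),(511,309)],z=.003);print(w.round(4))
Kt,Tt=camT('top')
P=onz(Kt,Tt,[((x+.5)/4-.5+125,(y+.5)/4-.5+150) for x,y in [(255,216),(353,206),(369,350),(272,362)]],.003);print(rectpose(P))
E
```

```text
now [0.587  0.1458 0.0368]
before [0.587  0.1439 0.0496]
[0.4641 0.2331] yaw 7.2 -172.8 dims 0.1177 0.0784
[[0.4102 0.1869 0.003 ]
 [0.4012 0.2646 0.003 ]
 [0.5179 0.2795 0.003 ]
 [0.527  0.2015 0.003 ]]
(array([0.46540381, 0.22993215]), np.float64(-172.64012851410797), np.float64(0.11692505736016712), np.float64(0.0788105388333048))
```

The pin now reads about 37 mm (36 is home), and the push ended on a hard stop at 39 N. I'll return the mallet with its head centre near (0.460, 0.227).

Emit:
{"method": "apply_moves", "body": {
  "rows": [
    [-23,17,0,0,0,0,1],
    [-23,17.5,0,0,0,0,1],
    [0,0,-35,0,0,0,1],
    [0,0,-25,0,0,0,1],
    [0,0,-10,0,0,0,1],
    [0,0,-4,0,0,0,1],
    [0,0,-3,0,0,0,1],
    [0,0,0,0,0,0,1]
  ]
}}

```text
time: 29.1
ee_pos: [0.4083, 0.2228, 0.0349]
tcp_rot: [180.0, 0.0, -176.0]
wrist_force: [-1.0, 0.1, -2.7]
opening: 0.0204
```

Emit:
{"method": "apply_moves", "body": {
  "rows": [
    [0,0,-1.5,0,0,0,1],
    [0,0,0,0,0,0,1]
  ]
}}

```text
time: 29.35
ee_pos: [0.4083, 0.2229, 0.0345]
tcp_rot: [180.0, 0.1, -176.0]
wrist_force: [-4.1, -1.8, 8.0]
opening: 0.0205
```

Emit:
{"method": "apply_moves", "body": {
  "rows": [
    [0,0,0.5,0,0,0,0.6],
    [0,0,0,0,0,0,0.4],
    [0,0,0,0,0,0,0.3],
    [0,0,0,0,0,0,0.3],
    [0,0,40,0,0,0,0.3],
    [0,0,60,0,0,0,0.3],
    [0,0,50,0,0,0,0.3],
    [0,0,50,0,0,0,0.3],
    [0,0,0,0,0,0,0.3]
  ]
}}

```text
time: 30.48
ee_pos: [0.409, 0.2233, 0.2373]
tcp_rot: [179.9, 0.3, -176.0]
wrist_force: [-0.2, 0.7, -0.9]
opening: 0.0597
```

```bash
python3 snap.py w18; python3 -c "
from h import *
s=camera('scene');cv2.imwrite('pics/s6.png',cv2.resize(s[150:270,200:420,::-1],None,fx=3.6,fy=3.6,interpolation=2))"
```

```text
30.475 [0.409  0.2233 0.2373] [ 179.85    0.32 -176.02] 0.0597 [-0.2  0.7 -0.9]
```

View pics/w18.png

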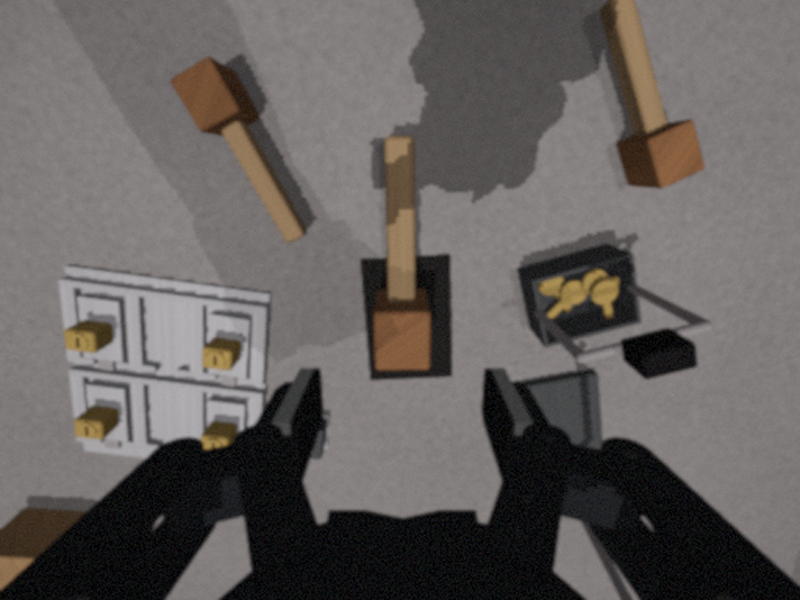

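View pics/s6.png

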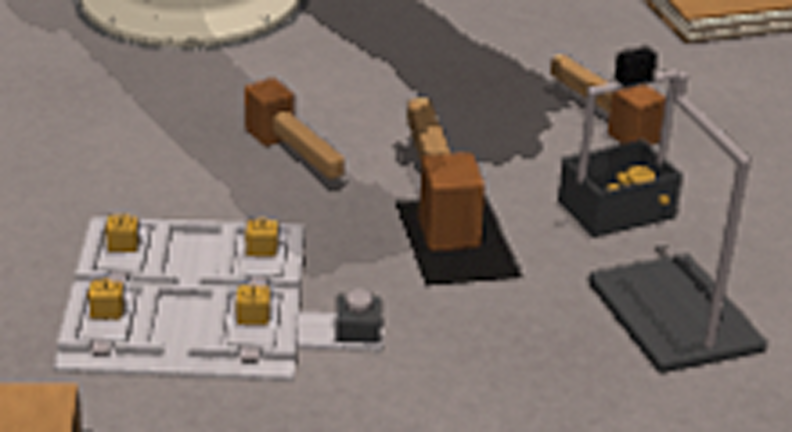

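The mallet stands on the mat. Next I'll look from above the basket.

Emit:
{"method": "apply_moves", "body": {
  "rows": [
    [0,0,55,0,0,0,0.3],
    [5,49,8,0,0,5,0.3],
    [8,49,0,0,0,5,0.3],
    [8,49,0,0,0,6,0.3],
    [0,0,0,0,0,0,0.3],
    [0,0,0,0,0,0,0.3]
  ]
}}

```text
time: 31.32
ee_pos: [0.4285, 0.3694, 0.2949]
tcp_rot: [-179.9, -0.1, -160.0]
wrist_force: [-1.2, -0.0, -1.0]
opening: 0.06
```

```bash
python3 snap.py w19
```

```text
31.325 [0.4285 0.3694 0.2949] [-1.7994e+02 -1.5000e-01 -1.6003e+02] 0.06 [-1.2 -0.  -1. ]
```

View pics/w19.png

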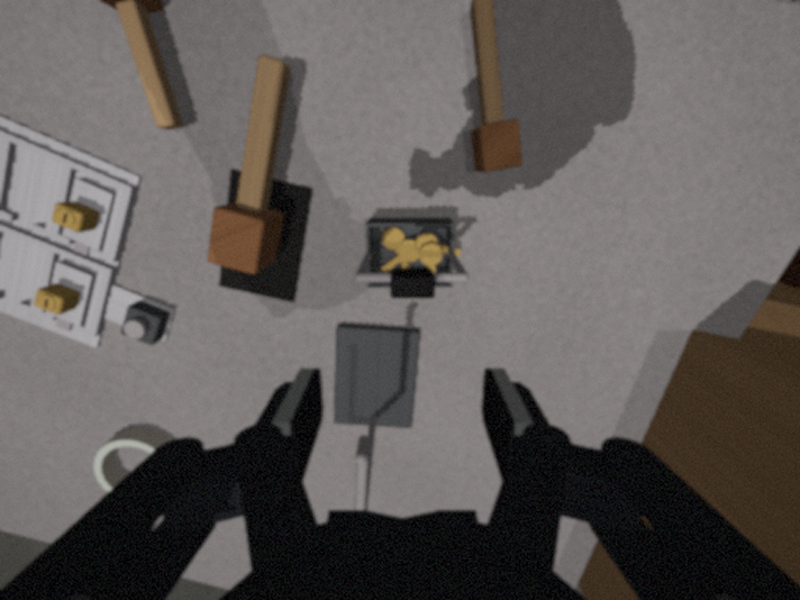

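```bash
python3 -c "
import cv2
a=cv2.imread('pics/w19_r.png');cv2.imwrite('pics/w19z.png',cv2.resize(a[130:200,200:320],None,fx=6.6,fy=6.6,interpolation=2))
cv2.imwrite('pics/w19y.png',cv2.resize(a[190:340,200:300],None,fx=4,fy=4,interpolation=2))"
```

```text
(no output)
```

View pics/w19z.png

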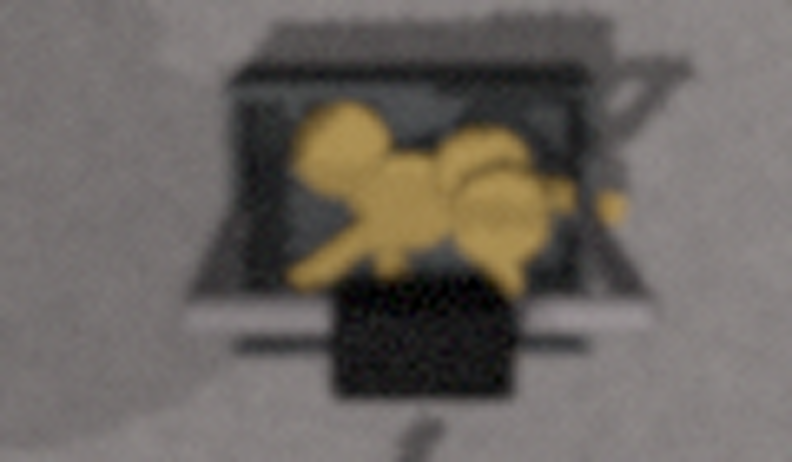

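View pics/w19y.png

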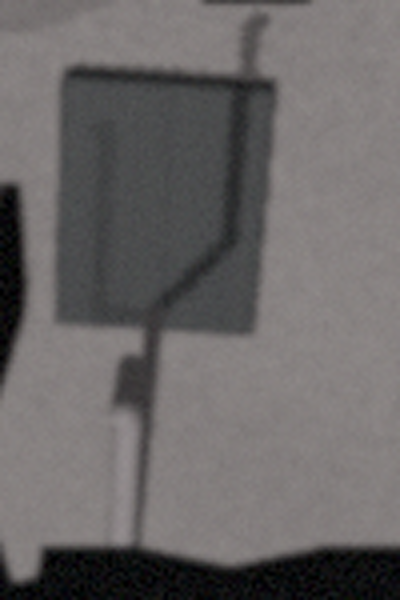

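```bash
python3 - <<'E'
from h import *
o=pickle.load(open('o_w19.pkl','rb'));K,T=camT('wrist',o)
fz=lambda x,y:((x+.5)/6.6-.5+200,(y+.5)/6.6-.5+130)
fy=lambda x,y:((x+.5)/4-.5+200,(y+.5)/4-.5+190)
L=onz(K,T,[fz(185,316)],.125)[0];Rr=onz(K,T,[fz(653,314)],.125)[0]
print('bar',L.round(4),Rr.round(4),'len',np.linalg.norm(L-Rr),'mid',((L+Rr)/2).round(4),'diryaw',np.degrees(np.arctan2(*(Rr-L)[[1,0]])))
b=onz(K,T,[fz(335,398),fz(515,398)],.154);print('blk',b.round(4),b.mean(0),np.linalg.norm(b[0]-b[1]),np.degrees(np.arctan2(*(b[1]-b[0])[[1,0]])))
r=onz(K,T,[fz(232,80),fz(605,75)],.045);print('rim back',r.round(4),np.linalg.norm(r[0]-r[1]))
a=onz(K,T,[fy(127,408),fy(121,540)],.179);d=a[1]-a[0];print('arm',a.round(4),np.degrees(np.arctan2(d[1],d[0])))
t=onz(K,T,[fy(130,358)],.175);print('tip(.175)',t.round(4), 'tip top', onz(K,T,[fy(127,407)],.197).round(4))
p=onz(K,T,[fy(66,72),fy(273,82),fy(253,330),fy(57,322)],.012);print('plate',p.round(4),rectpose(p))
print('post base',onz(K,T,[fy(150,315)],.012).round(4))
E
```

```text
bar [0.4365 0.3367 0.125 ] [0.4085 0.4127 0.125 ] len 0.08103188669408186 mid [0.4225 0.3747 0.125 ] diryaw 110.25320796461413
blk [[0.4331 0.3638 0.154 ]
 [0.4234 0.3906 0.154 ]] [0.42825295 0.37719372 0.154     ] 0.028521841386100297 110.00284315395707
rim back [[0.4064 0.3283 0.045 ]
 [0.3784 0.402  0.045 ]] 0.07878313640602477
arm [[0.5408 0.381  0.179 ]
 [0.5834 0.3933 0.179 ]] 16.128968674722035
tip(.175) [[0.5284 0.3773 0.175 ]] tip top [[0.5266 0.3781 0.197 ]]
plate [[0.5225 0.3323 0.012 ]
 [0.4976 0.4136 0.012 ]
 [0.6111 0.4469 0.012 ]
 [0.637  0.3638 0.012 ]] (array([0.56705567, 0.3891543 ]), np.float64(15.889540066202114), np.float64(0.11846560518589573), np.float64(0.08602076852864501))
post base [[0.6195 0.4014 0.012 ]]
```

The basket bar is 81 mm long and centred at (0.422, 0.375), yaw 20°. The hook arm is at yaw 16°, with the seat at about (0.567, 0.388). I'll grasp the block across its 30 mm side.

Emit:
{"method": "apply_moves", "body": {
  "rows": [
    [-7,5.5,-45,0,0,0,0.3],
    [0,0,-50,0,0,0,0.3],
    [0,0,-40,0,0,0,0.3],
    [0,0,-9.5,0,0,0,0.3],
    [0,0,0,0,0,0,0.3]
  ],
  "grip_force": 70
}}

```text
time: 32.0
ee_pos: [0.422, 0.3747, 0.1528]
tcp_rot: [180.0, 0.0, -160.1]
wrist_force: [0.4, 0.2, 0.0]
opening: 0.0598
```

```bash
python3 snap.py w20
```

```text
32.0 [0.422  0.3747 0.1528] [ 1.7999e+02  4.0000e-02 -1.6007e+02] 0.0598 [0.4 0.2 0. ]
```

View pics/w20.png

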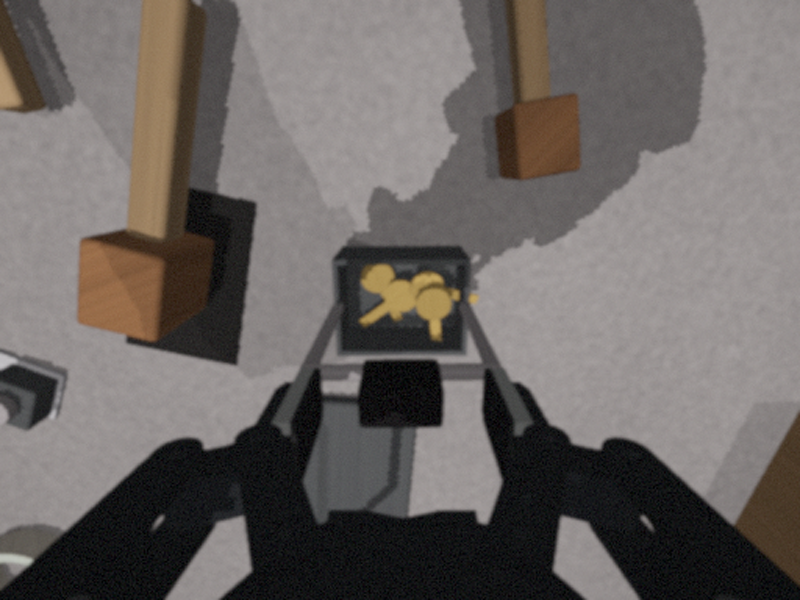

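Emit:
{"method": "apply_moves", "body": {
  "rows": [
    [0,0,-4.5,0,0,0,0.3],
    [0,0,0,0,0,0,1],
    [0,0,0,0,0,0,1],
    [0,0,0,0,0,0,1],
    [0,0,0,0,0,0,1],
    [0,0,20,0,0,0,1],
    [0,0,40,0,0,0,1],
    [0,-10,30,0,0,-1.5,1],
    [0,-19,5,0,0,-2.5,1],
    [0,0,0,0,0,0,1],
    [0,0,0,0,0,0,1]
  ]
}}

```text
time: 33.42
ee_pos: [0.4216, 0.3458, 0.2408]
tcp_rot: [-180.0, -0.1, -164.0]
wrist_force: [-0.1, 0.5, -1.9]
opening: 0.0287
```

```bash
python3 snap.py w21;python3 -c "
from h import *
s=camera('scene');cv2.imwrite('pics/s7r.png',s[:,:,::-1]);cv2.imwrite('pics/s7.png',cv2.resize(s[90:260,300:440,::-1],None,fx=4,fy=4,interpolation=2)[:,:]);t=camera('top');cv2.imwrite('pics/t7.png',cv2.resize(t[150:260,125:235,::-1],None,fx=5,fy=5,interpolation=2))"
```

```text
33.425 [0.4216 0.3458 0.2408] [-1.7997e+02 -1.0000e-01 -1.6403e+02] 0.0287 [-0.1  0.5 -1.9]
```

View pics/s7.png

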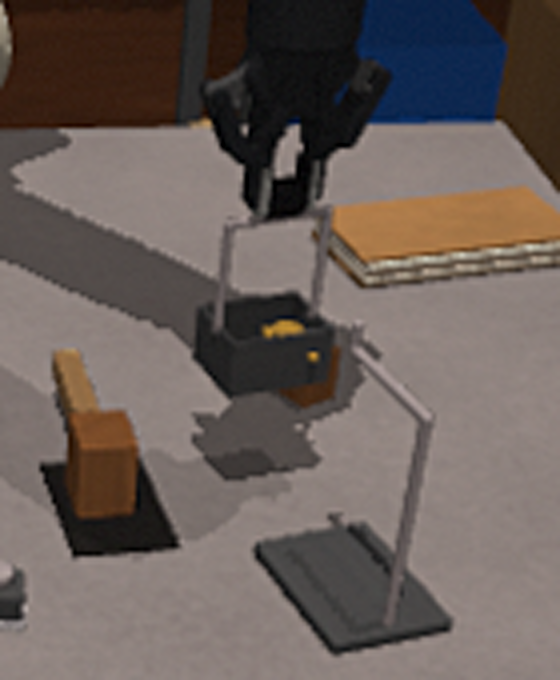

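View pics/w21.png

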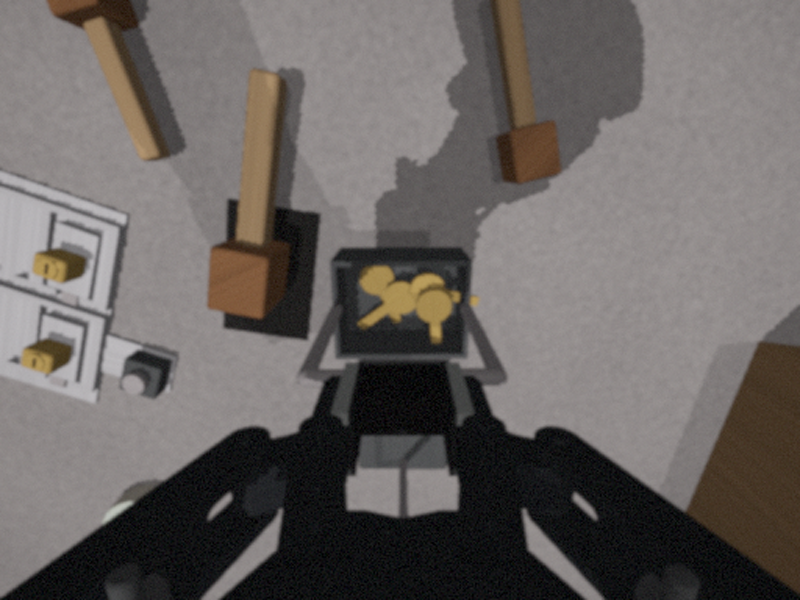

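View pics/t7.png

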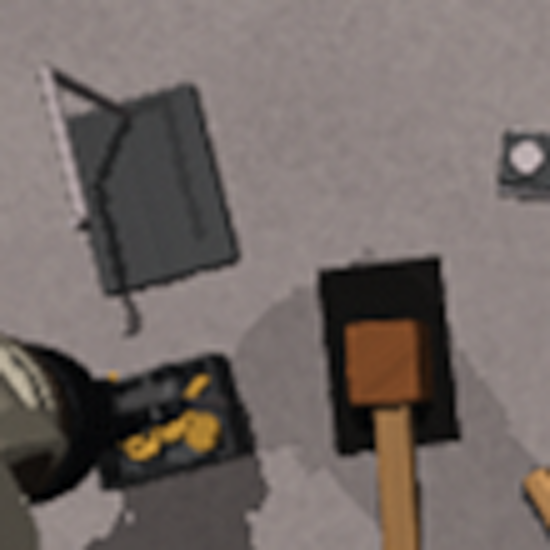

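The basket is held upright with the bar at about 0.217 m, above the hook tip (0.197). I'll move it in along the arm.

Emit:
{"method": "apply_moves", "body": {
  "rows": [
    [30,8.5,0,0,0,0,1],
    [40,11.5,0,0,0,0,1],
    [40,11.5,0,0,0,0,1],
    [35,10,0,0,0,0,1],
    [0,0,0,0,0,0,1],
    [0,0,0,0,0,0,1]
  ]
}}

```text
time: 34.33
ee_pos: [0.5665, 0.3878, 0.2416]
tcp_rot: [-180.0, -0.1, -164.0]
wrist_force: [-0.3, -0.3, -2.2]
opening: 0.029
```

```bash
python3 snap.py w22;python3 -c "
from h import *
s=camera('scene');cv2.imwrite('pics/s8r.png',s[:,:,::-1]);cv2.imwrite('pics/s8.png',cv2.resize(s[110:260,320:440,::-1],None,fx=4,fy=4,interpolation=2))"
```

```text
34.325 [0.5665 0.3878 0.2416] [-1.7998e+02 -8.0000e-02 -1.6400e+02] 0.029 [-0.3 -0.3 -2.2]
```

View pics/s8.png

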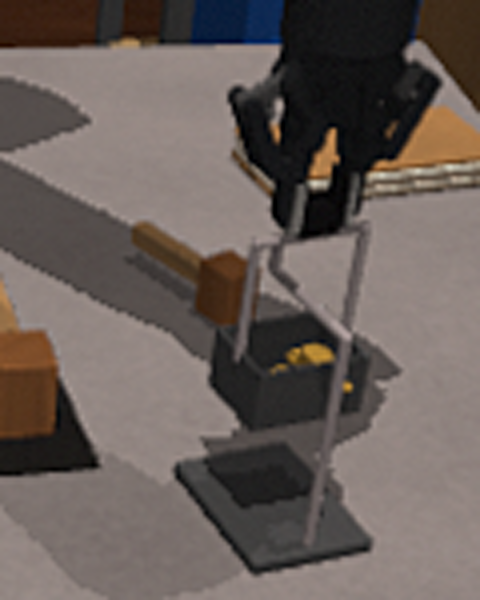

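View pics/w22.png

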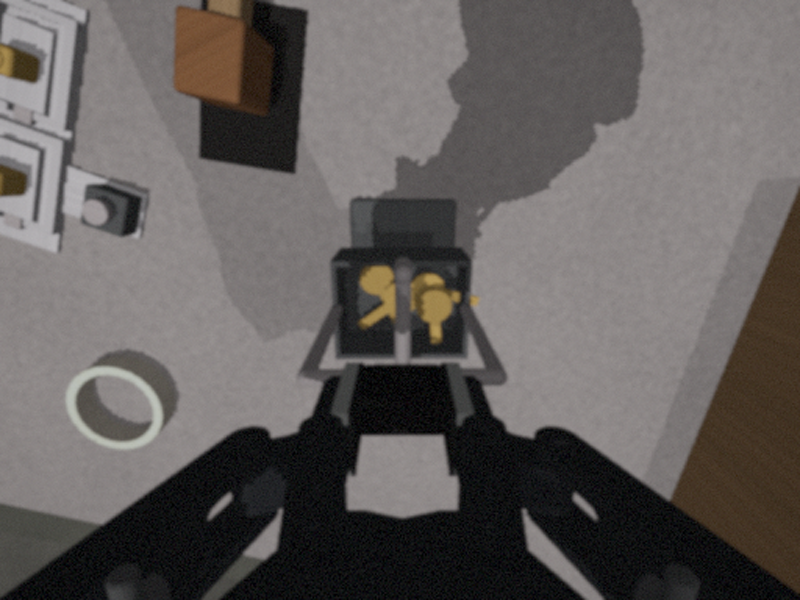

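The arm passes under the bar, centred at column 403, with the upturned tip on the near side. I'll lower the basket.

Emit:
{"method": "apply_moves", "body": {
  "rows": [
    [0,0,-20,0,0,0,1],
    [0,0,-10,0,0,0,1],
    [0,0,-4,0,0,0,1],
    [0,0,0,0,0,0,1],
    [0,0,0,0,0,0,1]
  ]
}}

```text
time: 35.05
ee_pos: [0.567, 0.3878, 0.2091]
tcp_rot: [180.0, 0.1, -164.0]
wrist_force: [0.4, 0.5, -1.7]
opening: 0.0286
```

Emit:
{"method": "apply_moves", "body": {
  "rows": [
    [0,0,-2,0,0,0,1],
    [0,0,-1,0,0,0,1],
    [0,0,0,0,0,0,1]
  ]
}}

```text
time: 35.42
ee_pos: [0.5669, 0.3877, 0.2053]
tcp_rot: [180.0, 0.0, -164.0]
wrist_force: [-0.4, 0.1, -2.3]
opening: 0.0285
```

Emit:
{"method": "apply_moves", "body": {
  "rows": [
    [0,0,-1,0,0,0,1],
    [0,0,-1,0,0,0,1],
    [0,0,0,0,0,0,1]
  ]
}}

```text
time: 35.8
ee_pos: [0.567, 0.3878, 0.2047]
tcp_rot: [180.0, 0.1, -164.0]
wrist_force: [-1.7, -0.8, 6.4]
opening: 0.0283
```

Contact is at 6 N. I'll release slowly, then rise.

Emit:
{"method": "apply_moves", "body": {
  "rows": [
    [0,0,0.5,0,0,0,0.6],
    [0,0,0,0,0,0,0.5],
    [0,0,0,0,0,0,0.5],
    [0,0,0,0,0,0,0.5]
  ]
}}

```text
time: 36.3
ee_pos: [0.5668, 0.3877, 0.2037]
tcp_rot: [-180.0, -0.0, -164.0]
wrist_force: [0.8, -0.6, 0.3]
opening: 0.0423
```

```bash
python3 snap.py w23;python3 -c "
from h import *
s=camera('scene');cv2.imwrite('pics/s9.png',cv2.resize(s[110:260,320:440,::-1],None,fx=4,fy=4,interpolation=2))"
```

```text
36.3 [0.5668 0.3877 0.2037] [-1.7999e+02 -1.0000e-02 -1.6401e+02] 0.0423 [ 0.8 -0.6  0.3]
```

View pics/w23.png

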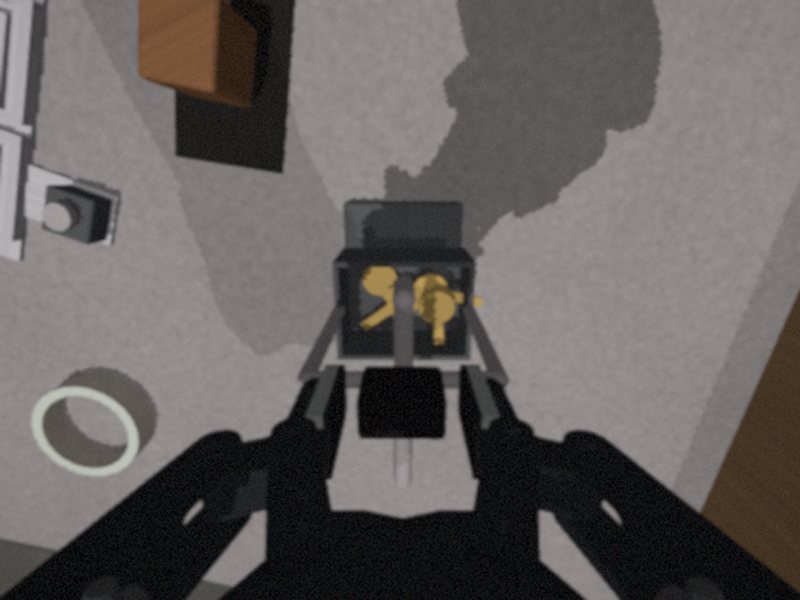

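View pics/s9.png

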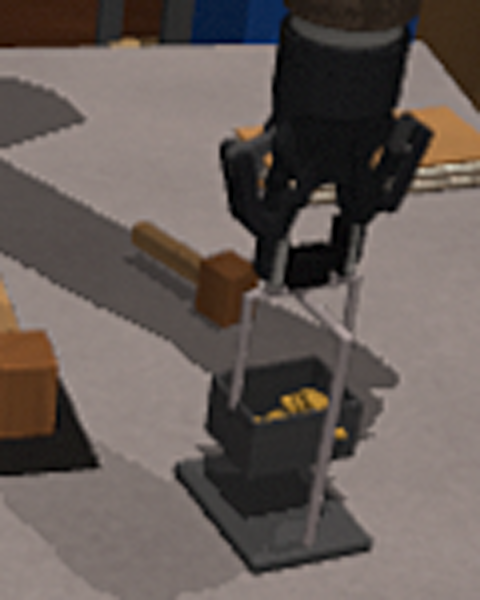

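The basket is hanging level on the arm and the fingers are clear of the block. I'll rise and back away for a last check.

Emit:
{"method": "apply_moves", "body": {
  "rows": [
    [0,0,20,0,0,0,0.5],
    [0,0,40,0,0,0,0.5],
    [0,0,50,0,0,0,0.5],
    [-40,-30,0,0,0,0,0.5],
    [-40,-40,0,0,0,0,0.5],
    [-40,-40,0,0,0,0,0.5],
    [-40,-40,0,0,0,0,0.5],
    [-20,-40,0,0,0,0,0.5],
    [0,-40,0,0,0,0,0.5],
    [0,-40,0,0,0,0,0.5],
    [0,-40,0,0,0,0,0.5],
    [0,0,0,0,0,0,0.5],
    [0,0,0,0,0,0,0.5]
  ]
}}

```text
time: 38.02
ee_pos: [0.3869, 0.0779, 0.314]
tcp_rot: [180.0, 0.0, -164.1]
wrist_force: [0.6, 0.6, 0.2]
opening: 0.0426
```

```bash
python3 snap.py w24;python3 -c "
from h import *
s=camera('scene');cv2.imwrite('pics/s10r.png',s[:,:,::-1]);cv2.imwrite('pics/s10.png',cv2.resize(s[130:270,200:420,::-1],None,fx=3.6,fy=3.6,interpolation=2))
t=camera('top');cv2.imwrite('pics/t10f.png',t[:,:,::-1]);cv2.imwrite('pics/t10.png',cv2.resize(t[145:255,125:315,::-1],None,fx=4.2,fy=4.2,interpolation=2))"
```

```text
38.025 [0.3869 0.0779 0.314 ] [ 1.7999e+02  3.0000e-02 -1.6405e+02] 0.0426 [0.6 0.6 0.2]
```

View pics/s10.png

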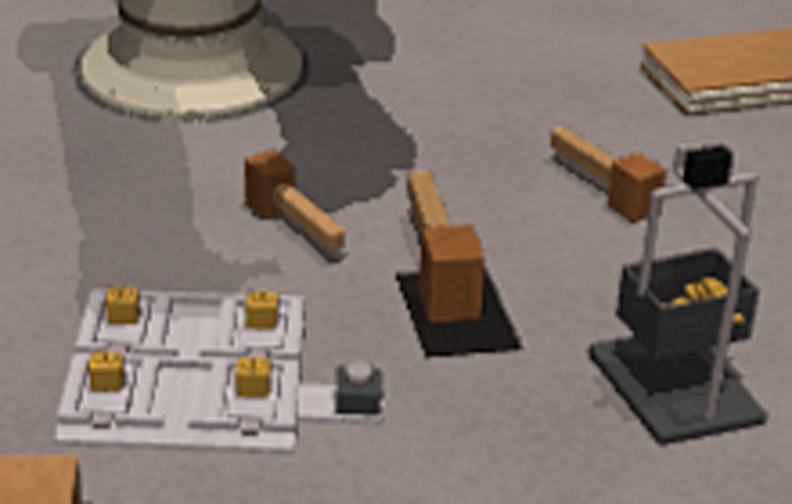

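View pics/w24.png

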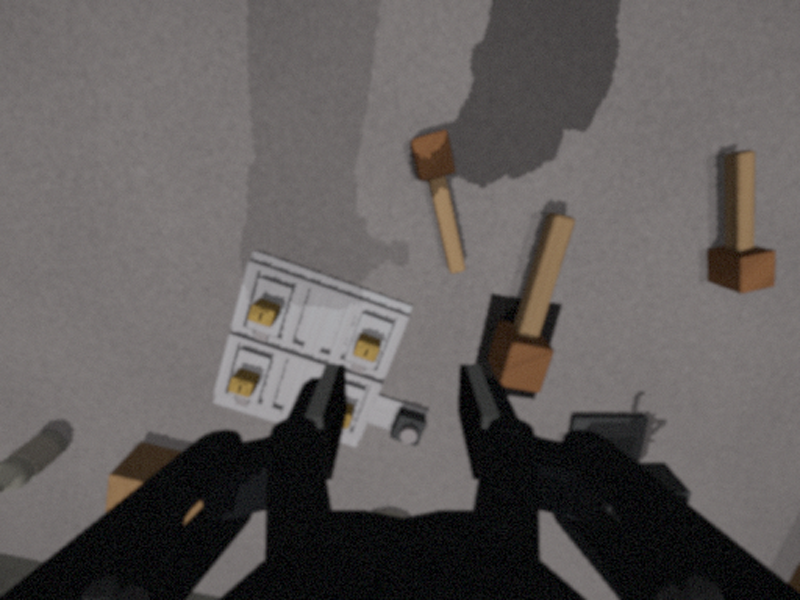

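View pics/t10f.png

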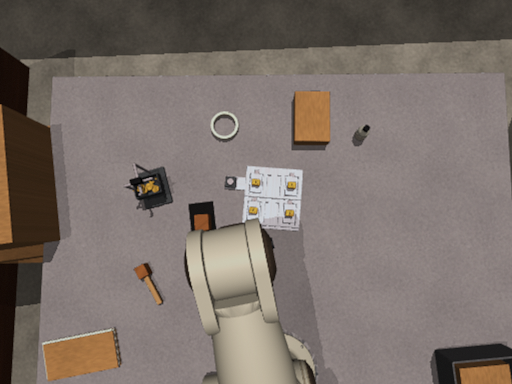

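Everything looks in place and the bystanders have not moved. Before handing in, I'll check the pin height by intersecting rays from several views.

```bash
python3 - <<'E'
from h import *
s=800/512
def rr(tag,p):
    o=pickle.load(open('o_%s.pkl'%tag,'rb'));K,T=camT('wrist',o);a,d=ray(K,T,[((p[0]+.5)/s-.5,(p[1]+.5)/s-.5)]);return a,d[0]
K,T=camT('scene');sc=lambda x,y,x0,y0,z:(lambda r:(r[0],r[1][0]))(ray(K,T,[((x+.5)/z-.5+x0,(y+.5)/z-.5+y0)]))
print('after',two([rr('w24',(408,435)),rr('w23',(58,214)),rr('w21',(134,381)),sc(360,371,200,130,3.6)]))
print('before',two([rr('w10',(599,366)),rr('w9',(571,334)),rr('w6',(786,338)),sc(360,283,200,150,3.6)]))
E
```

```text
after [0.58592871 0.14351463 0.03345314]
before [0.58724963 0.14284415 0.04864103]
```

The pin top dropped from 48.6 to 33.5 mm, which is the full 14 mm within measuring error. Handing in.

```bash
python3 -c "
from workcell import job_done,get_obs
print(job_done()); print(get_obs()['time'])"
```

```text
the job is handed in; nothing more can be done
None
the job is handed in; nothing more can be done
```

I finished the whole task and handed it in at about 38 s of the 210 s allowed; no verdict was reported.

- **Locks:** I found four on the bench and put one in each of the tray's four corner pockets. In the last scene and top views they lie flat inside their pockets with every tab through its slot toward the tray's +x side. I judged flatness by eye and did not measure each lock's height. No lock was seen to be knocked aside.
- **Pin:** I drove it home with the large mallet, pushing until it met a hard stop at about 39 N. Its measured top dropped by 12.8 mm in one check and 15 mm in another, against 14 mm for fully home. The two disagree by about 2 mm, but both are past the 11.5 mm needed.
- **Mallet:** it stands upright on its mat, with the head fully over it.
- **Basket:** it hangs level by its bail on the hook arm, between the tip and the post, and stayed there after I let go.
- **Bystanders:** the oil bottle, tape and parcel look unmoved in the last pictures. The gripper was clear of everything when I handed in.

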